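# Put the slide cassette away and close the sticking shutter

### The arm

A 6-joint arm with a two-finger parallel gripper is mounted at the origin on a cart in front of the work surface, level with it; the furniture and walls round the work are solid. World frame = base frame: x ahead of the robot, y to its left, z up, the work surface at z = 0. Lengths are in m, angles in degrees, forces in N, time in s.
With the tool pointing down it reaches from about 0.325 to 0.875 m from the base axis. Payload 4.4 kg.
Tool frame: the origin (TCP) lies at the very end of the fingers, on their centre line; the grasp point (between the pads) lies 19 mm behind it; z points along the fingers, y is the direction in which the jaws open and shut (so a half turn about z gives the same grasp; the last joint's range is limited). The gripper opens to 85 mm and grips with 20 to 120 N. Pads are 22 mm wide; open, the fingers measure 114 mm over their backs; the gripper's body (76 mm by 85 mm) begins 54 mm behind the grasp point. The pads swing forward as they close: fully open they stand 13 mm farther back than shut.
Start: joints at [-81.732, 11.837, 88.321, -0, 79.842, -8.623], TCP at [0.167, -0.55, 0.195] pointing down, gripper open.
Joint ranges: [-156.59, 156.59], [-49.26, 127.26], [12.9, 141.05], [-63.56, 243.56], [4.71, 150.69], [-161.64, 161.64]. Speed limits (degrees/s): [159.86, 159.86, 180, 180, 180, 180].

### API

Orientations are given as [roll, pitch, yaw] about the fixed x, y, z axes, in that order (R = Rz(yaw) Ry(pitch) Rx(roll)).
In Python, from station import read_state, camera, camera_model, job_done, silhouettes gives the robot as it stands.
- The arm moves only by the tool send_rows, never from a script. Its arguments are lists of equal length, an entry for each row: "turn": the turn, a rotation vector about the tool's x, y, z in rad, a list of three; "xyz": the shift along the tool's x, y, z in cm, a list of three; "grip": the finger opening in cm, from 0 to 8.54. In form: {"turn": [[rx, ry, rz], ...], "xyz": [[dx, dy, dz], ...], "grip": [grip, ...]}. A call has 1 to 20 rows; each row is the pose to reach, as a shift and turn from the pose commanded when the call began, along the tool's axes at that moment; what a row does not reach only later rows make up. A row lasts 1/10 s, in which the tool goes at most 50 mm and 8.59 degrees, less where a joint would pass 70% of its speed; a pose out of reach is approached as far as the arm can. A call with a gripper value outside its range is refused whole. The fingers move at their own pace and stop on an object; the grip force is fixed at half the most. Time passes only in rows, so rows that repeat a pose let the fingers close. It gives the time, the measured TCP pose, the force and the opening at its end, in the units of the state.
- read_state(): the state, without advancing time (a new reading comes with each control period).
- camera(name): name is "side" or "top" or "wrist"; returns the picture (400x640x3 uint8, red, green, blue); there is no depth.
- camera_model(name): a dict with "vertical_fov" (degrees; the focal length in pixels is half the picture's height over the tangent of half this angle, whatever the lens; pixels are square), "cx", "cy" (the principal point, pixels), "k1" (the pictures are not rectified: a ray, as slopes to the right and down, at radius r is drawn at 1 + k1 r^2 times it, then the intrinsics apply), "extrinsics" (4x4, takes a point from world to camera coordinates); the wrist camera has in their place "hand_eye" (4x4, takes a point from camera to tool coordinates, whose origin is the TCP and whose axes are the flange's). Camera axes: x right, y down, z forward; pixel columns grow to the right and rows downward; lengths in m; the calibration is good to about 2 mm. A picture is of the moment at which its call begins: read the wrist's pose just before it. camera_model takes no time and is no camera call.
- job_done(): hands the job in, once; it reports no verdict.
Trained networks look in the newest picture that a camera, given by its name, has taken for a name from the list of things; names that differ only in an ending like _2 or _b are one class to them, and where a whole thing is asked for, a point or a joint stands for the part that bears it (a point fixed in the world has none). Each returns a list of dicts, best first, with "confidence" (0 to 1); they miss things now and then, are a little off and sometimes report something else, mostly with a low value. They report only what shows in the picture. A call takes as long as a camera call. They do not tell look-alikes from the thing itself.
- silhouettes(camera, thing): "pixels" (400x640 bool, what is visible of it) and "rect" ([centre column, centre row, width, height] in pixels, round what is visible of it).
The state is a dict: "time": time; "qpos": joint angles; "dq": joint speeds; "effort": joint torques, N m; "position": TCP position; "eef_rot": TCP orientation; "ft_force": force on the tool from outside, world axes, zero at the start; "ft_torque": the same for the moment, N m; "gripper_width": finger opening in m.
Only numpy, scipy, OpenCV 4.12 (cv2) and the standard library are available. Lean on these libraries where they do the work, as an engineer would, in place of code of your own. Each camera call takes 0.05 s, during which the arm holds its last target.

### The job

Move the slide cassette from its steel cradle into the open well of the white slide store: lower it in gently, standing upright and lengthwise along the well, without dropping it; the well has finger room only at the cassette's two ends, which the cradle covers, so set the cassette down upright on the bench on the way and take it again by its ends. Then slide the store's metal shutter panel towards the store's front until both its ends are fully home against the front stop: it racks and jams if only one end is moved, so move its left and right knobs by turns. Leave the other things on the bench as they are.

Things in the scene. Friction and masses are not known exactly. Their poses are not given: they have to be found in the camera images.
- store: White box 206 mm (x) by 234 mm (y), fixed to the bench; origin at the centre of its underside, x from its open front (towards the robot) to its hooded back, y left, z up. Low side walls, 72 mm high, with lips that overhang the panel's shoes from y = +-93 mm outwards. A front stop bar 72 mm high ends at x = -95 mm. A hood, top 77 mm high, covers all behind x = +21 mm. The deck is 58 mm high.
- well (a point): Centre of the floor of the rectangular well in the front part of the store (store frame x -66, y 0, z 4 mm; axes parallel to the store's). The well is 46 mm along the store's x, 116 mm along its y and 54 mm deep (rim 58 mm above the bench).
- panel: Shutter: loose steel plate 124 mm long (x), 196 mm wide over its two black shoes, 0.2 to 0.45 kg, sliding along the store's x, the shoes outside two guide ribs on the deck with 2 mm play; its back is always under the hood. Moved at one knob only it turns about 0.08 rad, then jams and more force does not help; moving the other knob frees it. Origin: underside, middle of front edge; x to the back.
- knob_left (a point): Centre of the top of the panel's left (+y) knob: upright roller pin 16 mm in diameter that spins freely, top 89 mm above the bench, 19 mm above the plate. The knobs are 128 mm apart, 12 mm behind the panel's front edge. At the start they lie at store x -29 to -17 mm and the well is open; fully home both lie at store x = -83 mm. Sliding takes up to 9 N; a push stopped at 14 N shows the jam.
- knob_right (a point): The same for the right (-y) knob.
- cradle: Fixed steel cradle: base 92 x 50 mm, 6 mm thick, with an upright end cheek 58 mm high at x = +-35.5 mm (6 mm thick); open along both long sides. Origin at the centre of its underside, x through both cheeks, z up. The bench between cradle and store, round world x 0.44, y 0.155 m, is always clear for setting down.
- cassette_center (a point): Centre of the slide cassette, a closed box 60 (its x) by 34 (its y) by 46 mm high (z up), grey with white top, 60 to 130 g. It stands on the cradle's base with the cheeks 2.5 mm off its ends (x faces) and higher than its top, so it is gripped there across its long faces. In the well these have only 6 mm room each, the ends 28 mm. Its centre is then 23 mm above the well's floor.
- dish: Clear petri dish, 93 mm across, 15 mm high: bystander, leave alone. Origin at the centre of the underside.
- marker: Black and white marker pen, 135 mm long: bystander, lying on the bench.
- rubber_eraser: Eraser 19 x 42 x 12 mm: bystander.
- counter: White hand tally counter 29 x 42 x 45 mm: bystander.
- vial: Capped sample vial, 24 mm across, 50 mm high, standing: bystander. Origin at the centre of the underside.
- slips: Box of cover slips 31 x 31 x 14 mm: bystander.
- tweezers: Steel forceps 132 mm long, lying: bystander.
There are look-alikes about, which are no part of the job. Leave any orange or red look-alike of the part that bears cassette_center alone.

How it is judged:
By the outcome, as a careful person would: the job done as asked, in the order asked, and still so for the second after the job is handed in, with the robot touching nothing.
It also fails if it takes over 54 s, if anything falls off the work surface, if the arm or the gripper's body presses on something with over 40 N, if the wrist force passes 120 N, or if a joint passes its speed limit or range.

## Working session

There is one attempt and no reset: what is moved stays moved. The work goes in short steps, Python scripts to look and compute and a tool call to move; the robot and the scene stay as the last step left them, time stands still between calls to the robot, and variables do not carry over. Pictures are saved under pics/ and viewed, and the job is handed in when it is done.

Besides the shell and the picture viewer there is one more tool, called after "Request:" by a JSON object that holds its "fn" and its "kwargs", one argument or row to a line. send_rows: Moves the arm, as the interface text tells. Its arguments: {"type":"object","properties":{"turn":{"type":"array","items":{"type":"array","items":{"type":"number"}}},"xyz":{"type":"array","items":{"type":"array","items":{"type":"number"}}},"grip":{"type":"array","items":{"type":"number"}}},"required":["turn","xyz","grip"]}

```bash
ls; mkdir -p pics; python3 - <<'E'
from station import *
import cv2
s=read_state(); print(s)
for n in ["side","top","wrist"]:
    m=camera_model(n); print(n,m)
    cv2.imwrite(f"pics/{n}0.png",camera(n)[:,:,::-1])
E
```

```text
pics
{'time': 0.0, 'qpos': array([-8.17326655e+01,  1.18869310e+01,  8.84062432e+01, -2.77410411e-03,
        7.98411106e+01, -8.62162477e+00]), 'dq': array([-0.04092828,  0.04718043, -0.07017031, -0.00504082,  0.00819847,
       -0.04740829]), 'effort': array([ 9.21969950e-04, -3.83026779e+01, -2.91598696e+01, -2.16765443e-04,
        1.04647101e-02, -2.50075438e-06]), 'position': array([ 0.16690984, -0.54934958,  0.19378733]), 'eef_rot': array([-1.79866823e+02, -1.74318001e-02,  1.68894315e+01]), 'ft_force': array([-0.04124839,  0.49276529,  0.09292327]), 'ft_torque': array([-0.08201965,  0.00561618,  0.01398465]), 'gripper_width': 0.08531659198949855}
side {'vertical_fov': 43.58980263787376, 'cx': 309.8540333701303, 'cy': 199.64337916485837, 'k1': -0.02506540521963567, 'extrinsics': array([[-0.92750612, -0.37378813, -0.00385134,  0.57625182],
       [-0.17005707,  0.43110457, -0.88613173,  0.09909862],
       [ 0.33288585, -0.82123766, -0.46341744,  1.5378294 ],
       [ 0.        ,  0.        ,  0.        ,  1.        ]])}
top {'vertical_fov': 43.1402290496286, 'cx': 324.88458610081585, 'cy': 203.7053785658182, 'k1': -0.08722559085526926, 'extrinsics': array([[-0.01914419, -0.99976938,  0.00973025,  0.13036774],
       [-0.99478023,  0.01807124, -0.10042772,  0.54909271],
       [ 0.10022872, -0.01160207, -0.99489678,  1.63172156],
       [ 0.        ,  0.        ,  0.        ,  1.        ]])}
wrist {'vertical_fov': 60.28289614162589, 'cx': 312.96537239572115, 'cy': 194.44758939927013, 'k1': -0.026583133058171865, 'hand_eye': array([[ 1.30361523e-03, -9.54100225e-01, -2.99484661e-01,
         7.62726069e-02],
       [ 9.99999055e-01,  1.37444435e-03, -2.58566343e-05,
        -7.09787056e-04],
       [ 4.36294821e-04, -2.99484344e-01,  9.54101115e-01,
        -1.78471101e-01],
       [ 0.00000000e+00,  0.00000000e+00,  0.00000000e+00,
         1.00000000e+00]])}
```

View pics/top0.png

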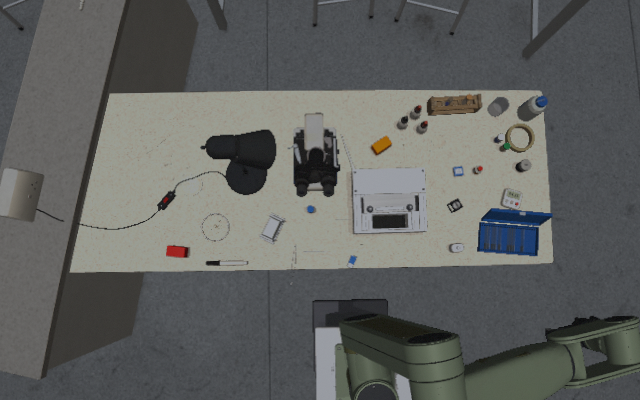

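View pics/side0.png

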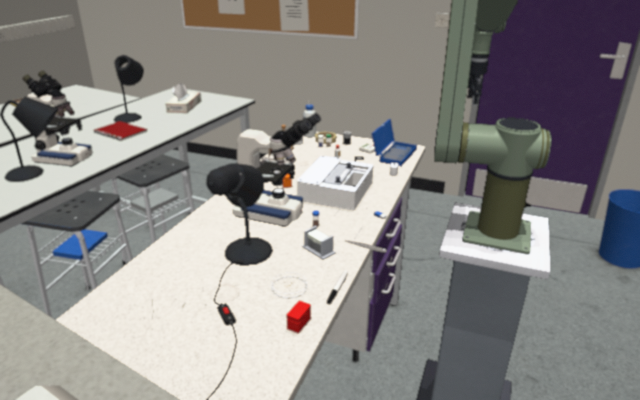

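```bash
cat > h.py <<'E'
import numpy as np, cv2
from scipy.spatial.transform import Rotation as R
from station import *
def K(m):
    f=200/np.tan(np.radians(m['vertical_fov']/2)); return f
def T_wc(n,state=None):
    m=camera_model(n)
    if n!='wrist': return np.linalg.inv(m['extrinsics'])
    s=state or read_state()
    T=np.eye(4); T[:3,:3]=R.from_euler('xyz',s['eef_rot'],degrees=True).as_matrix(); T[:3,3]=s['position']
    return T@m['hand_eye']
def ray(n,uv,state=None):
    m=camera_model(n); f=K(m)
    d=np.array([(uv[0]-m['cx'])/f,(uv[1]-m['cy'])/f]); u=d.copy()
    for _ in range(20): u=d/(1+m['k1']*(u@u))
    T=T_wc(n,state); v=T[:3,:3]@np.array([u[0],u[1],1]); return T[:3,3],v
def at_z(n,uv,z,state=None):
    o,v=ray(n,uv,state); return o+v*(z-o[2])/v[2]
def proj(n,P,state=None):
    m=camera_model(n); f=K(m); T=np.linalg.inv(T_wc(n,state)); p=T[:3,:3]@np.asarray(P,float)+T[:3,3]
    u=p[:2]/p[2]; u=u*(1+m['k1']*(u@u)); return np.array([m['cx'],m['cy']])+f*u
def fr(x,y,yaw): 
    T=np.eye(4); T[:3,:3]=R.from_euler('z',yaw,degrees=True).as_matrix(); T[:3,3]=[x,y,0]; return T
E
python3 - <<'E'
from h import *
im=camera('top')[:,:,::-1]
cv2.imwrite('pics/topc.png',cv2.resize(im[150:280,190:450],None,fx=3,fy=3,interpolation=cv2.INTER_CUBIC))
for t in ['store','panel','cradle','cassette_center','knob_left','knob_right','vial','dish','marker','rubber_eraser','tweezers','slips','counter']:
    for d in silhouettes('top',t)[:3]:
        z={'store':.07,'panel':.07,'cassette_center':.05,'cradle':.03}.get(t,.01)
        c,r,_,_=d['rect']
        print(t,round(d['confidence'],2),np.round(d['rect'],1),d['pixels'].sum(),at_z('top',(c,r),z).round(3))
E
```

```text
store 0.62 [388.9 202.4  80.5  67.4] 3883 [ 0.548 -0.084  0.07 ]
panel 0.87 [392.6 202.9  57.7  18.9] 1033 [ 0.546 -0.096  0.07 ]
cradle 0.7 [273.1 227.7  19.5  30.4] 159 [0.476 0.29  0.03 ]
cassette_center 0.64 [380.8 144.6  20.8  21.1] 254 [ 0.741 -0.067  0.05 ]
cassette_center 0.63 [270.  228.1  12.6  26.7] 201 [0.473 0.298 0.05 ]
cassette_center 0.61 [176.6 251.3  19.8  11.6] 225 [0.404 0.601 0.05 ]
knob_left 0.61 [390.2 204.1  58.8  21.2] 992 [ 0.548 -0.097  0.01 ]
knob_right 0.63 [391.1 204.3  58.4  22.3] 1106 [ 0.547 -0.1    0.01 ]
vial 0.54 [311.  208.6   5.7   7.3] 42 [0.538 0.166 0.01 ]
dish 0.62 [216.8 224.1  30.9  22.9] 32 [0.492 0.478 0.01 ]
marker 0.52 [270.5 229.4  13.7  19.6] 201 [0.471 0.301 0.01 ]
marker 0.47 [227.9 263.6  44.2   5.5] 185 [0.361 0.442 0.01 ]
rubber_eraser 0.43 [389.1 201.5  76.5  69.8] 3754 [ 0.557 -0.094  0.01 ]
slips 0.43 [458.1 171.2   9.9   8.7] 83 [ 0.655 -0.33   0.01 ]
slips 0.31 [389.1 201.9  76.9  64.7] 3515 [ 0.555 -0.094  0.01 ]
counter 0.61 [457.2 245.9  14.6  10.5] 121 [ 0.405 -0.316  0.01 ]
```

View pics/topc.png

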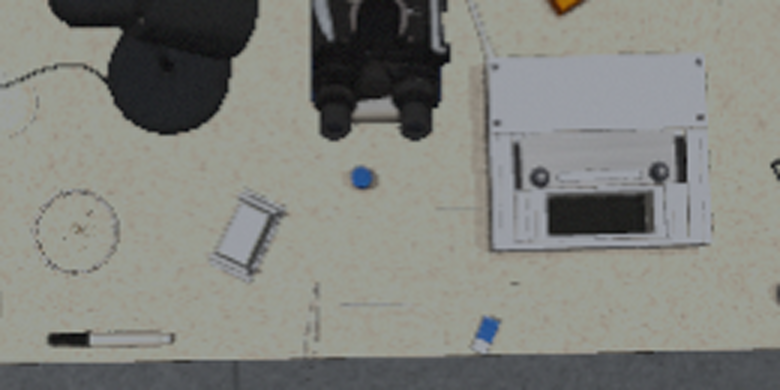

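View pics/wrist0.png

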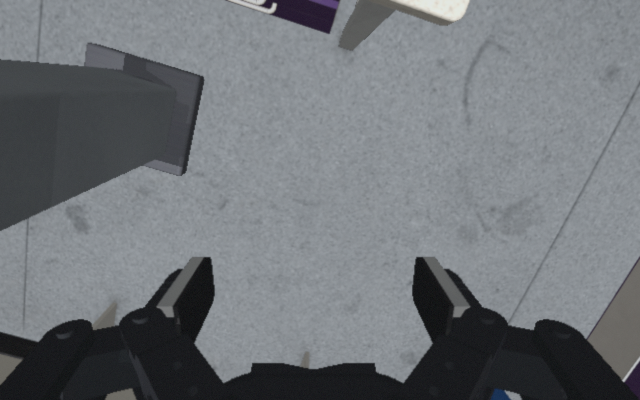

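```bash
cat >> h.py <<'E'
def go(x,y,z,psi,s=None):
    s=s or read_state(); R0=R.from_euler('xyz',s['eef_rot'],degrees=True)
    R1=R.from_euler('xyz',[180,0,psi],degrees=True)
    d=R0.inv().apply(np.array([x,y,z])-s['position'])*100
    t=(R0.inv()*R1).as_rotvec()
    print('t',round(s['time'],2),'turn',t.round(4).tolist(),'xyz cm',d.round(2).tolist(), 'rows~',max(np.linalg.norm(d)/5,np.degrees(np.linalg.norm(t))/8.59).round(1))
E
python3 -c "
from h import *
go(.43,-.06,.30,170)"
```

```text
t 0.85 turn [-0.0, -0.0, -2.6723] xyz cm [39.4, -39.27, -10.5] rows~ 17.8
```

Request:
{"fn": "send_rows", "kwargs": {
  "turn": [
    [0, 0, -2.67],
    [0, 0, -2.67],
    [0, 0, -2.67],
    [0, 0, -2.67],
    [0, 0, -2.67],
    [0, 0, -2.67],
    [0, 0, -2.67],
    [0, 0, -2.67],
    [0, 0, -2.67],
    [0, 0, -2.67],
    [0, 0, -2.67],
    [0, 0, -2.67],
    [0, 0, -2.67],
    [0, 0, -2.67],
    [0, 0, -2.67],
    [0, 0, -2.67],
    [0, 0, -2.67],
    [0, 0, -2.67],
    [0, 0, -2.67],
    [0, 0, -2.67]
  ],
  "xyz": [
    [39.4, -39.3, -10.5],
    [39.4, -39.3, -10.5],
    [39.4, -39.3, -10.5],
    [39.4, -39.3, -10.5],
    [39.4, -39.3, -10.5],
    [39.4, -39.3, -10.5],
    [39.4, -39.3, -10.5],
    [39.4, -39.3, -10.5],
    [39.4, -39.3, -10.5],
    [39.4, -39.3, -10.5],
    [39.4, -39.3, -10.5],
    [39.4, -39.3, -10.5],
    [39.4, -39.3, -10.5],
    [39.4, -39.3, -10.5],
    [39.4, -39.3, -10.5],
    [39.4, -39.3, -10.5],
    [39.4, -39.3, -10.5],
    [39.4, -39.3, -10.5],
    [39.4, -39.3, -10.5],
    [39.4, -39.3, -10.5]
  ],
  "grip": [8.54, 8.54, 8.54, 8.54, 8.54, 8.54, 8.54, 8.54, 8.54, 8.54, 8.54, 8.54, 8.54, 8.54, 8.54, 8.54, 8.54, 8.54, 8.54, 8.54]
}}

```text
time: 2.85
position: [0.4299, -0.0597, 0.3]
eef_rot: [-180.0, 0.0, 169.7]
ft_force: [-0.2, 0.6, -0.6]
gripper_width: 0.0857
```

```bash
python3 - <<'E'
from h import *
s=read_state(); print(s['time'],s['position'],s['eef_rot'],s['dq'].round(1))
im=camera('wrist'); cv2.imwrite('pics/w1.png',im[:,:,::-1]); np.save('w1.npy',im)
import pickle; pickle.dump(s,open('w1.pkl','wb'))
go(.45,.27,.28,150)
E
```

```text
2.85 [ 0.42985681 -0.05967622  0.30004916] [-1.79998954e+02  1.02587931e-02  1.69725253e+02] [ 0.  -0.  -0.   0.2 -0.  -0.3]
t 2.9 turn [0.0, 0.0001, 0.3447] xyz cm [3.88, 32.8, 2.0] rows~ 6.6
```

View pics/w1.png

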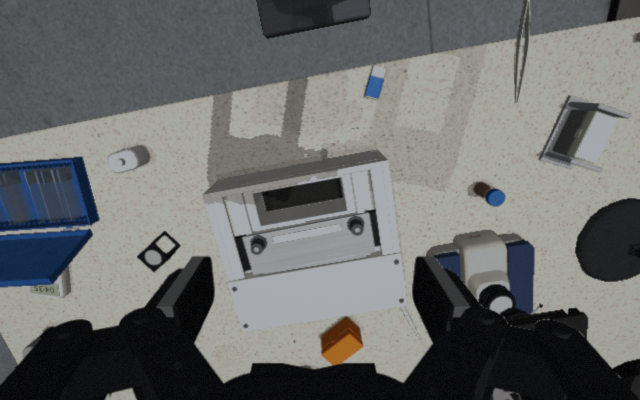

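```bash
python3 - <<'E'
from h import *
im=np.load('w1.npy')[:,:,::-1]
cv2.imwrite('pics/w1a.png',cv2.resize(im[140:340,195:415],None,fx=3.5,fy=3,interpolation=cv2.INTER_CUBIC)[:600] if 0 else cv2.resize(im[145:340,195:415],None,fx=3,fy=3,interpolation=cv2.INTER_CUBIC))
E
```

```text
(no output)
```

View pics/w1a.png

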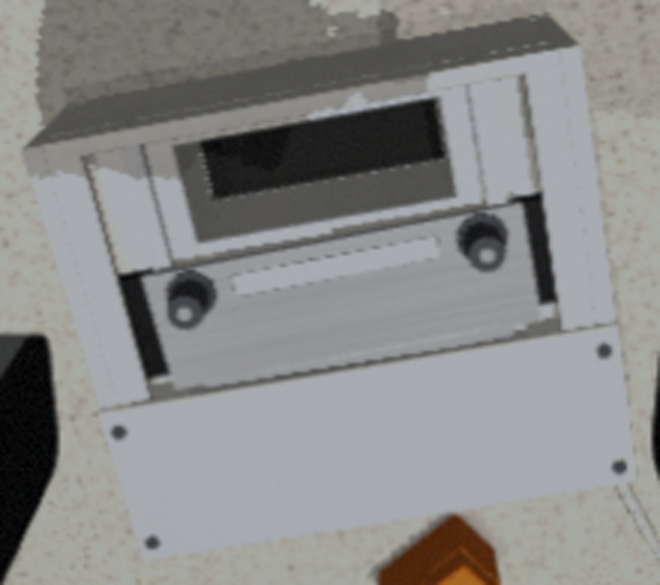

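Request:
{"fn": "send_rows", "kwargs": {
  "turn": [
    [0, 0, 0.34],
    [0, 0, 0.34],
    [0, 0, 0.34],
    [0, 0, 0.34],
    [0, 0, 0.34],
    [0, 0, 0.34],
    [0, 0, 0.34],
    [0, 0, 0.34],
    [0, 0, 0.34]
  ],
  "xyz": [
    [3.9, 32.8, 2],
    [3.9, 32.8, 2],
    [3.9, 32.8, 2],
    [3.9, 32.8, 2],
    [3.9, 32.8, 2],
    [3.9, 32.8, 2],
    [3.9, 32.8, 2],
    [3.9, 32.8, 2],
    [3.9, 32.8, 2]
  ],
  "grip": [8.54, 8.54, 8.54, 8.54, 8.54, 8.54, 8.54, 8.54, 8.54]
}}

```text
time: 3.8
position: [0.4487, 0.2708, 0.2794]
eef_rot: [-179.9, -0.0, 150.5]
ft_force: [-0.4, -1.1, -0.4]
gripper_width: 0.0856
```

```bash
python3 - <<'E'
from h import *
s=read_state(); print(s['time'],s['position'],s['eef_rot'],s['dq'].round(1))
im=camera('wrist'); cv2.imwrite('pics/w2.png',im[:,:,::-1]); np.save('w2.npy',im)
import pickle; pickle.dump(s,open('w2.pkl','wb'))
E
```

```text
3.8 [0.44869896 0.27078878 0.27944351] [-1.79918468e+02 -2.06416677e-02  1.50479638e+02] [-2.6 -1.4  0.7 -0.4  0.1 -0.3]
```

View pics/w2.png

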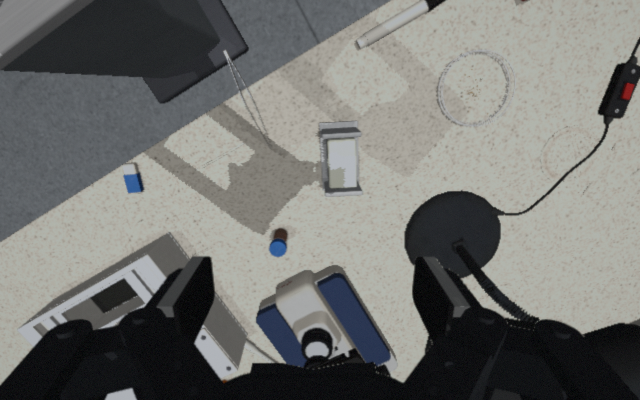

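```bash
cat > fit.py <<'E'
from h import *
import pickle
from scipy.optimize import least_squares
s=pickle.load(open('w1.pkl','rb'))
c=lambda p:(p[0]/3+195-0.33,p[1]/3+145-0.33)
# store
pts=[((103,-117,77),(143,557)),((103,117,77),(636,483)),((21,-117,77),(100,407)),((21,117,77),(617,325)),
((-103,-117,72),(25,150)),((-103,117,72),(580,48)),((-43,-58,58),(197,243)),((-43,58,58),(457,197))]
def res(q,full=False):
    T=fr(q[0],q[1],q[2]); r=[]
    for P,u in pts:
        w=T@np.r_[np.array(P)/1000,1]; r.append(proj('wrist',w[:3],s)-c(u))
    r=np.array(r); return r if full else r.ravel()
f=least_squares(res,[.55,-.09,0],loss='soft_l1'); print('store',f.x.round(4)); print(res(f.x,True).round(1).tolist())
T=fr(*f.x); print('well',(T@[-.066,0,0,1])[:3].round(4))
Ti=np.linalg.inv(T)
for n,u in (('L',(487,255)),('R',(184,314))):
    w=at_z('wrist',c(u),.089,s); print(n,w.round(4),(Ti@np.r_[w,1])[:3].round(4))
np.save('store.npy',f.x)
s2=pickle.load(open('w2.pkl','rb'))
print('w2 set-down px',proj('wrist',(.44,.155,0),s2))
im=np.load('w2.npy')[:,:,::-1]
cv2.imwrite('pics/w2a.png',cv2.resize(im[100:220,290:390],None,fx=5,fy=5,interpolation=cv2.INTER_CUBIC))
E
python3 fit.py
```

```text
store [ 0.5563 -0.0865  0.4551]
[[-0.8, 2.1], [1.0, 0.5], [-1.8, 2.0], [1.0, 0.1], [-1.8, -0.7], [1.1, -1.1], [-0.1, -0.1], [0.3, -0.0]]
well [ 0.4903 -0.087   0.    ]
L [ 0.5282 -0.022   0.089 ] [-0.0276  0.0647  0.089 ]
R [ 0.5323 -0.1499  0.089 ] [-0.0245 -0.0632  0.089 ]
w2 set-down px [236.75286635 182.77897457]
```

View pics/w2a.png

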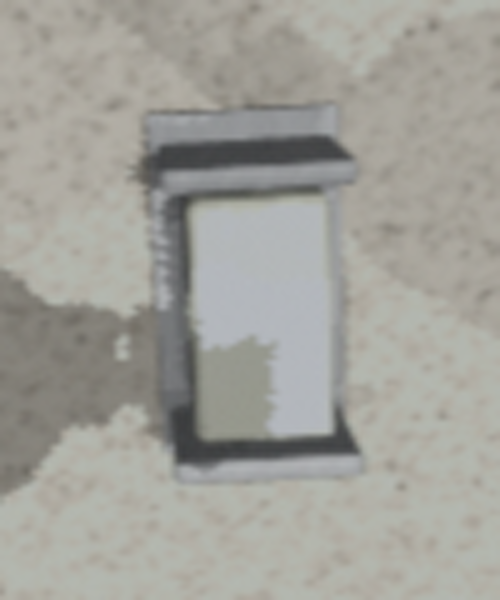

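```bash
cat > fitc.py <<'E'
from h import *
import pickle
from scipy.optimize import least_squares
s=pickle.load(open('w2.pkl','rb'))
c=lambda p:(p[0]/5+290-.4,p[1]/5+100-.4)
us=[(188,198),(327,193),(335,437),(197,443)]
W=np.array([at_z('wrist',c(u),.052,s) for u in us]); print(W.round(4).tolist())
print([np.linalg.norm(W[i]-W[(i+1)%4]).round(4) for i in range(4)])
m=W.mean(0); d=(W[2]-W[1]+W[3]-W[0]); print('center',m.round(4),'yaw',np.degrees(np.arctan2(d[1],d[0])).round(2))
us=[(153,175),(352,160),(360,470),(178,477)]
W=np.array([at_z('wrist',c(u),.058,s) for u in us]);m=W.mean(0); d=(W[2]-W[1]+W[3]-W[0]); print('cheeks center',m.round(4),'yaw',np.degrees(np.arctan2(d[1],d[0])).round(2),[np.linalg.norm(W[i]-W[(i+1)%4]).round(4) for i in range(4)])
E
python3 fitc.py
```

```text
[[0.4412, 0.2945, 0.052], [0.4562, 0.3235, 0.052], [0.5102, 0.2978, 0.052], [0.4949, 0.2675, 0.052]]
[np.float64(0.0327), np.float64(0.0599), np.float64(0.0339), np.float64(0.0602)]
center [0.4756 0.2958 0.052 ] yaw -26.08
cheeks center [0.475  0.2954 0.058 ] yaw -25.0 [np.float64(0.046), np.float64(0.075), np.float64(0.0443), np.float64(0.0734)]
```

```bash
python3 -c "
from h import *
go(.4755,.2957,.14,154.5);go(.4755,.2957,.016,154.5)"
```

```text
t 3.85 turn [-0.0011, -0.0001, -0.072] xyz cm [-1.03, 3.58, 13.97] rows~ 2.9
t 3.85 turn [-0.0011, -0.0001, -0.072] xyz cm [-1.03, 3.59, 26.37] rows~ 5.3
```

Request:
{"fn": "send_rows", "kwargs": {
  "turn": [
    [0, 0, -0.072],
    [0, 0, -0.072],
    [0, 0, -0.072],
    [0, 0, -0.072],
    [0, 0, -0.072],
    [0, 0, -0.072]
  ],
  "xyz": [
    [-1, 3.6, 10],
    [-1, 3.6, 16],
    [-1, 3.6, 16],
    [-1, 3.6, 16],
    [-1, 3.6, 16],
    [-1, 3.6, 16]
  ],
  "grip": [8.54, 8.54, 8.54, 8.54, 8.54, 8.54]
}}

```text
time: 4.45
position: [0.4774, 0.2961, 0.1224]
eef_rot: [179.9, 0.1, 154.4]
ft_force: [0.4, 0.2, 0.6]
gripper_width: 0.0852
```

```bash
python3 - <<'E'
from h import *
s=read_state()
im=camera('wrist'); cv2.imwrite('pics/w3.png',im[:,:,::-1])
print(proj('wrist',(.4755,.2957,.052),s))
go(.4755,.2957,.016,154.5)
E
```

```text
[310.43383225 191.30134021]
t 4.5 turn [0.0041, 0.0038, -0.0009] xyz cm [0.23, -0.24, 10.73] rows~ 2.1
```

View pics/w3.png

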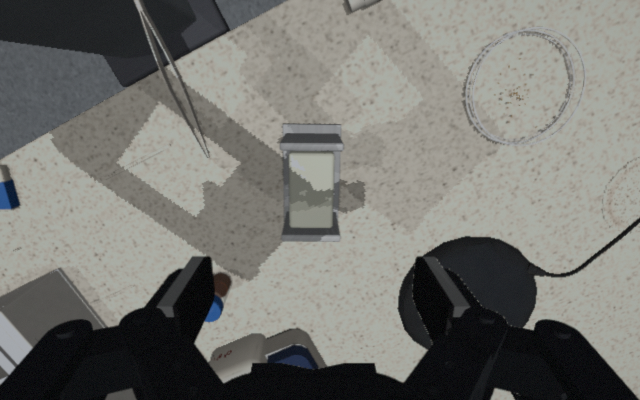

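Request:
{"fn": "send_rows", "kwargs": {
  "turn": [
    [0, 0, 0],
    [0, 0, 0],
    [0, 0, 0],
    [0, 0, 0],
    [0, 0, 0],
    [0, 0, 0],
    [0, 0, 0]
  ],
  "xyz": [
    [0.1, -0.2, 4],
    [0.1, -0.2, 8],
    [0.1, -0.2, 10.6],
    [0.1, -0.2, 10.6],
    [0.1, -0.2, 10.6],
    [0.1, -0.2, 10.6],
    [0.1, -0.2, 10.6]
  ],
  "grip": [8.54, 8.54, 8.54, 8.54, 8.54, 8.54, 8.54]
}}

```text
time: 5.2
position: [0.4763, 0.2961, 0.0169]
eef_rot: [179.8, 0.2, 154.5]
ft_force: [0.3, -0.4, -0.7]
gripper_width: 0.0851
```

```bash
python3 - <<'E'
from h import *
s=read_state(); print(s['dq'].round(1),s['ft_force'])
go(.4755,.2957,.016,154.5)
E
```

```text
[ 0.   0.4  0.7 -0.  -0.1  0.1] [ 0.26810014 -0.44247384 -0.69668061]
t 5.2 turn [0.0042, 0.0037, 0.0002] xyz cm [0.06, -0.07, 0.09] rows~ 0.0
```

Well placed. Close and lift.

Request:
{"fn": "send_rows", "kwargs": {
  "turn": [
    [0, 0, 0],
    [0, 0, 0],
    [0, 0, 0],
    [0, 0, 0],
    [0, 0, 0],
    [0, 0, 0],
    [0, 0, 0],
    [0, 0, 0],
    [0, 0, 0],
    [0, 0, 0]
  ],
  "xyz": [
    [0.05, -0.05, 0],
    [0.05, -0.05, 0],
    [0.05, -0.05, 0],
    [0.05, -0.05, 0],
    [0.05, -0.05, 0],
    [0.05, -0.05, 0],
    [0.05, -0.05, 0],
    [0.05, -0.05, 0],
    [0.05, -0.05, 0],
    [0.05, -0.05, 0]
  ],
  "grip": [2, 2, 2, 2, 2, 2, 2, 2, 2, 2]
}}

```text
time: 6.2
position: [0.4758, 0.298, 0.0178]
eef_rot: [179.6, 0.1, 154.5]
ft_force: [-3.1, 4.8, 14.5]
gripper_width: 0.0203
```

```bash
python3 - <<'E'
from h import *
im=camera('wrist'); cv2.imwrite('pics/w4.png',im[:,:,::-1])
im=camera('side'); cv2.imwrite('pics/s4.png',cv2.resize(im[180:320,230:400,::-1],None,fx=4,fy=4))
print(read_state())
E
```

```text
{'time': 6.3, 'qpos': array([ 23.11925875,  21.88080466,  98.65027992,   0.20714878,
        59.06917059, -41.47919491]), 'dq': array([ 0.02566658, -0.04736947, -0.00360736,  0.07010838,  0.0368047 ,
        0.04045883]), 'effort': array([ -3.03063869, -32.3162806 , -18.77605677,  -1.40625034,
        -0.50232477,  -0.05871022]), 'position': array([0.47574416, 0.29802637, 0.01777955]), 'eef_rot': array([1.79582453e+02, 1.30980786e-01, 1.54492121e+02]), 'ft_force': array([-3.29972765,  3.80680186, 14.55637009]), 'ft_torque': array([ 0.60775808,  0.62714372, -0.02772332]), 'gripper_width': 0.020354583335659288}
```

View pics/w4.png

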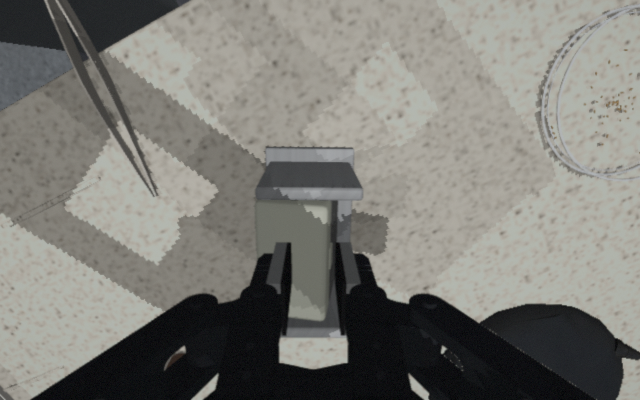

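View pics/s4.png

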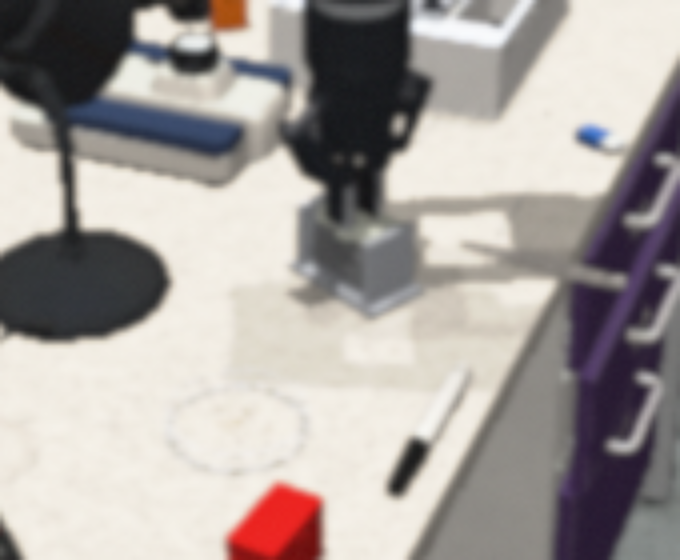

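```bash
python3 - <<'E'
import cv2
im=cv2.imread('pics/w4.png'); cv2.imwrite('pics/w4a.png',cv2.resize(im[135:355,220:400],None,fx=4,fy=2.7 if 0 else 4,interpolation=cv2.INTER_CUBIC)[:,:][:600*2:1] if 0 else cv2.resize(im[140:350,210:410],None,fx=2.8,fy=2.8,interpolation=cv2.INTER_CUBIC))
E
```

```text
(no output)
```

View pics/w4a.png

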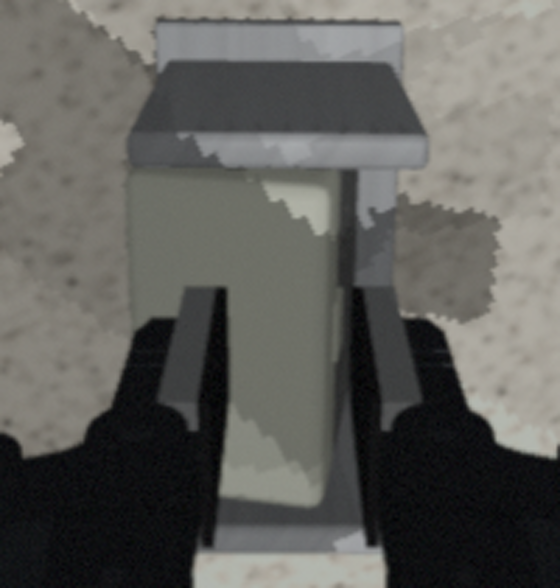

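```bash
python3 - <<'E'
from h import *
s=read_state()
Rm=R.from_euler('xyz',s['eef_rot'],degrees=True)
for p in [(0.011,0,0),(.011,.0102,0),(.011,-.0102,0),(.011,-.0102,-.019),(.011,.0102,-.03),(.011,-.0102,-.05)]:
    w=s['position']+Rm.apply(p); print(p,w.round(4),proj('wrist',w,s).round(1), ((proj('wrist',w,s)-[210,140])*2.8).round())
T=fr(.475,.2955,-25.3)
for p in [(-.03,-.017,.052),(-.03,.017,.052),(.03,-.017,.052),(.03,.017,.052),(-.0385,.023,.058),(-.0385,-.023,.058)]:
    w=(T@np.r_[p,1])[:3]; print('cas',p,((proj('wrist',w,s)-[210,140])*2.8).round())
print(proj('side',(.4758,.298,.018)),proj('side',(.475,.2955,.052)))
E
```

```text
(0.011, 0, 0) [0.4658 0.3028 0.0178] [312.1 212.2] [286. 202.]
(0.011, 0.0102, 0) [0.4702 0.312  0.0178] [330.6 212.2] [338. 202.]
(0.011, -0.0102, 0) [0.4614 0.2936 0.0177] [293.6 212.2] [234. 202.]
(0.011, -0.0102, -0.019) [0.4613 0.2935 0.0367] [291.6 225.5] [228. 239.]
(0.011, 0.0102, -0.03) [0.4701 0.3118 0.0478] [333.7 234.5] [346. 265.]
(0.011, -0.0102, -0.05) [0.4612 0.2933 0.0677] [287.2 254.3] [216. 320.]
cas (-0.03, -0.017, 0.052) [162. 168.]
cas (-0.03, 0.017, 0.052) [378. 167.]
cas (0.03, -0.017, 0.052) [176. 490.]
cas (0.03, 0.017, 0.052) [369. 489.]
cas (-0.0385, 0.023, 0.058) [423. 126.]
cas (-0.0385, -0.023, 0.058) [114. 127.]
[317.99214553 244.93316956] [318.6131854  234.50750076]
```

Request:
{"fn": "send_rows", "kwargs": {
  "turn": [
    [0, 0, 0],
    [0, 0, 0],
    [0, 0, 0],
    [0, 0, 0],
    [0, 0, 0],
    [0, 0, 0],
    [0, 0, 0],
    [0, 0, 0],
    [0, 0, 0]
  ],
  "xyz": [
    [0, 0, -0.3],
    [0, 0, -0.6],
    [0, 0, -1],
    [0, 0, -1.5],
    [0, 0, -3],
    [0, 0, -6],
    [0, 0, -9],
    [0, 0, -9],
    [0, 0, -9]
  ],
  "grip": [2, 2, 2.5, 3, 5, 8.54, 8.54, 8.54, 8.54]
}}

```text
time: 7.2
position: [0.4742, 0.2951, 0.1057]
eef_rot: [179.9, 0.1, 154.5]
ft_force: [-0.5, 0.4, -0.5]
gripper_width: 0.0858
```

```bash
python3 - <<'E'
from h import *
import pickle
s=read_state(); pickle.dump(s,open('w5.pkl','wb'));print(s['position'],s['eef_rot'],s['ft_force'])
im=camera('wrist'); cv2.imwrite('pics/w5.png',im[:,:,::-1]); np.save('w5.npy',im)
im=im[:,:,::-1]
cv2.imwrite('pics/w5a.png',cv2.resize(im[110:260,240:390],None,fx=4,fy=4,interpolation=cv2.INTER_CUBIC))
E
```

```text
[0.47415209 0.29511992 0.10568733] [1.79877375e+02 1.11432407e-01 1.54509676e+02] [-0.54620632  0.435872   -0.51740309]
```

View pics/w5a.png

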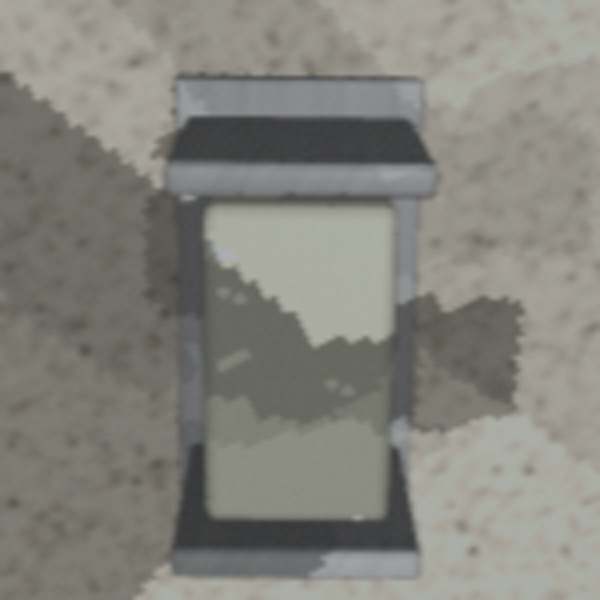

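View pics/w5.png

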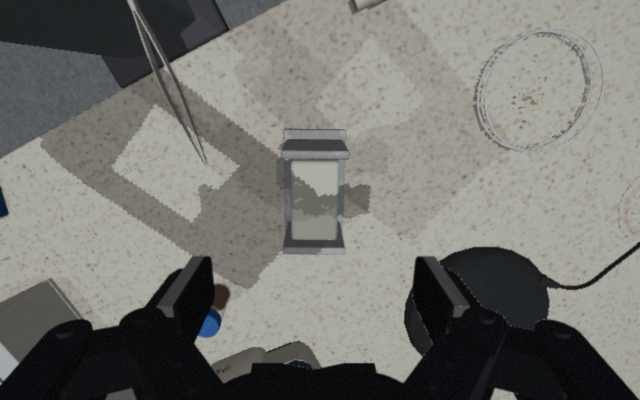

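```bash
python3 - <<'E'
from h import *
s=read_state()
im=camera('side')[:,:,::-1].copy()
Rm=R.from_euler('xyz',s['eef_rot'],degrees=True)
big=cv2.resize(im[160:290,250:390],None,fx=5,fy=4.6 if 0 else 5,interpolation=cv2.INTER_CUBIC)[:600]
for z,c in ((0,(0,0,255)),(-.013,(0,255,0)),(-.038,(255,0,0))):
  for y in (-.0425,.0425):
    w=s['position']+Rm.apply((0,y,z)); u=(proj('side',w)-[250,160]+.4)*5
    cv2.circle(big,tuple(int(v) for v in u),4,c,1); print(z,y,u)
cv2.imwrite('pics/s5.png',big)
E
```

```text
0 -0.0425 [403.17315457 269.95723505]
0 0.0425 [293.44095188 321.21023671]
-0.013 -0.0425 [403.51641053 250.02912287]
-0.013 0.0425 [293.3144828  300.77078632]
-0.038 -0.0425 [404.18382416 211.22697454]
-0.038 0.0425 [293.06819403 260.95319966]
```

View pics/s5.png

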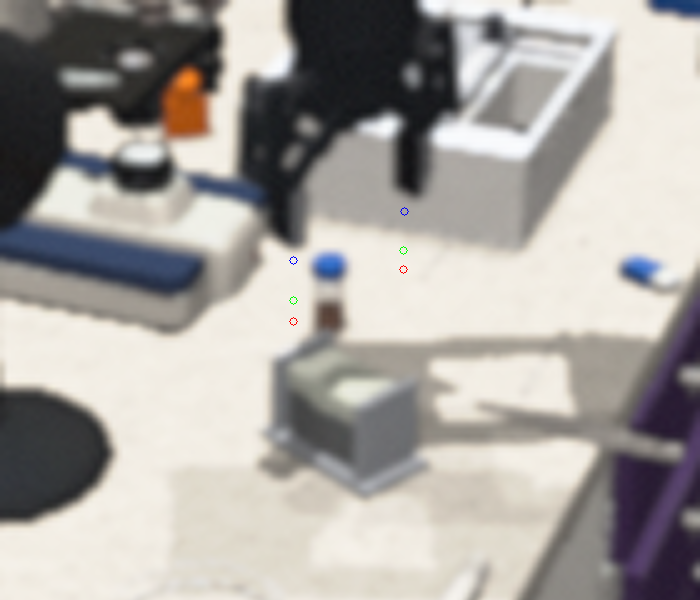

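```bash
python3 - <<'E'
from h import *
import pickle
s=pickle.load(open('w5.pkl','rb'))
c=lambda p:(p[0]/4+240-.4,p[1]/4+110-.4)
W=np.array([at_z('wrist',c(u),.052,s) for u in [(205,205),(393,205),(389,518),(210,518)]])
print([np.linalg.norm(W[i]-W[(i+1)%4]).round(4) for i in range(4)])
m=W.mean(0); d=(W[2]-W[1]+W[3]-W[0]); print('center',m.round(4),'yaw',np.degrees(np.arctan2(d[1],d[0])).round(2))
go(m[0],m[1],-.020,154.5)
E
```

```text
[np.float64(0.0322), np.float64(0.0587), np.float64(0.033), np.float64(0.0586)]
center [0.4756 0.2963 0.052 ] yaw -25.26
t 7.3 turn [-0.0014, -0.0012, 0.0002] xyz cm [-0.23, 0.33, 12.33] rows~ 2.5
```

Request:
{"fn": "send_rows", "kwargs": {
  "turn": [
    [0, 0, 0],
    [0, 0, 0],
    [0, 0, 0],
    [0, 0, 0],
    [0, 0, 0],
    [0, 0, 0],
    [0, 0, 0],
    [0, 0, 0]
  ],
  "xyz": [
    [-0.1, 0.2, 3],
    [-0.1, 0.2, 6],
    [-0.1, 0.2, 9],
    [-0.1, 0.2, 10.5],
    [-0.1, 0.2, 11.5],
    [-0.1, 0.2, 12.3],
    [-0.1, 0.2, 12.3],
    [-0.1, 0.2, 12.3]
  ],
  "grip": [8.54, 8.54, 8.54, 8.54, 8.54, 8.54, 8.54, 8.54]
}}

```text
time: 8.1
position: [0.4759, 0.2966, -0.0181]
eef_rot: [179.9, 0.1, 154.5]
ft_force: [-0.7, -0.4, 0.3]
gripper_width: 0.0853
```

```bash
python3 - <<'E'
from h import *
im=camera('wrist')[:,:,::-1]; cv2.imwrite('pics/w6.png',im)
im=camera('side')[:,:,::-1]; cv2.imwrite('pics/s6.png',cv2.resize(im[180:300,250:390],None,fx=5,fy=5,interpolation=cv2.INTER_CUBIC))
go(.4755,.296,-.020,154.5)
E
```

```text
t 8.2 turn [0.002, 0.0017, 0.0003] xyz cm [0.03, -0.09, 0.23] rows~ 0.0
```

View pics/w6.png

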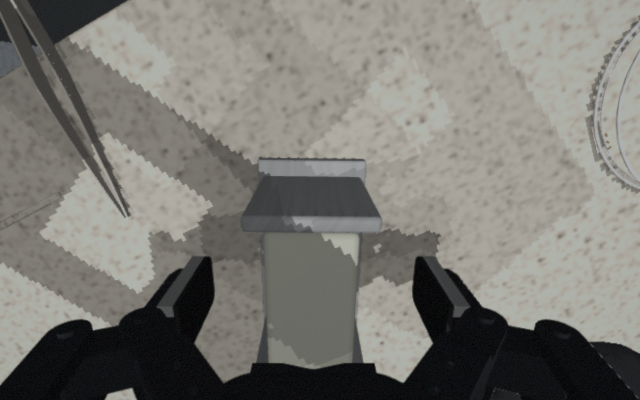

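View pics/s6.png

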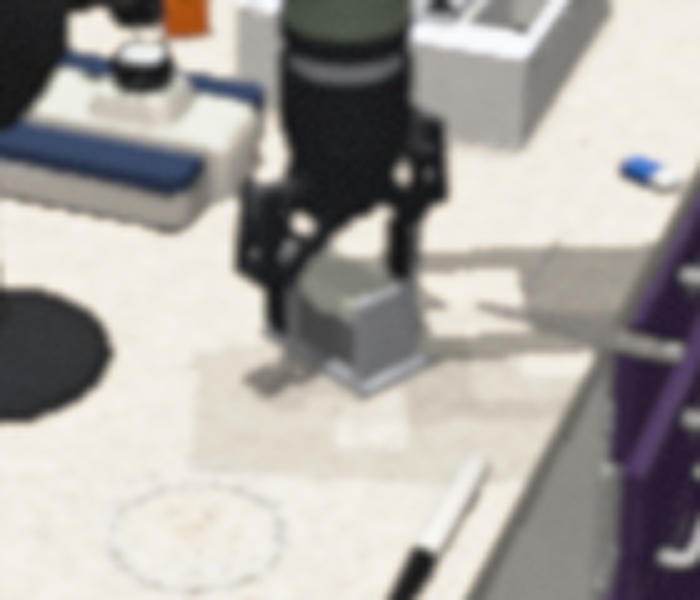

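Request:
{"fn": "send_rows", "kwargs": {
  "turn": [
    [0, 0, 0],
    [0, 0, 0],
    [0, 0, 0],
    [0, 0, 0],
    [0, 0, 0],
    [0, 0, 0],
    [0, 0, 0],
    [0, 0, 0]
  ],
  "xyz": [
    [0, -0.05, 0],
    [0, -0.05, 0],
    [0, -0.05, 0],
    [0, -0.05, 0],
    [0, -0.05, 0],
    [0, -0.05, 0],
    [0, -0.05, 0],
    [0, -0.05, 0]
  ],
  "grip": [2.5, 2.5, 2.5, 2.5, 2.5, 2.5, 2.5, 2.5]
}}

```text
time: 9.0
position: [0.4753, 0.296, -0.0186]
eef_rot: [180.0, 0.0, 154.5]
ft_force: [0.1, -0.2, 3.5]
gripper_width: 0.0331
```

Request:
{"fn": "send_rows", "kwargs": {
  "turn": [
    [0, 0, 0],
    [0, 0, 0],
    [0, 0, 0],
    [0, 0, 0],
    [0, 0, 0]
  ],
  "xyz": [
    [0, -0.05, -1],
    [0, -0.05, -3],
    [0, -0.05, -6],
    [0, -0.05, -10],
    [0, -0.05, -10]
  ],
  "grip": [2.5, 2.5, 2.5, 2.5, 2.5]
}}

```text
time: 9.5
position: [0.4788, 0.2972, 0.0871]
eef_rot: [179.5, 0.4, 154.5]
ft_force: [1.1, 0.6, -0.4]
gripper_width: 0.0331
```

```bash
python3 - <<'E'
from h import *
import pickle
im=camera('wrist')[:,:,::-1]; cv2.imwrite('pics/w7.png',im)
print(read_state()['ft_force'])
go(.44,.155,.055,90.5)
s=pickle.load(open('w2.pkl','rb'))
for u in [(224,52),(265,132),(135,190),(280,255)]: print(at_z('wrist',u,0.005,s).round(3))
E
```

```text
[-0.90752522  0.14934997 -1.56790701]
t 9.55 turn [0.0071, 0.0012, 1.1173] xyz cm [-2.73, -14.36, 2.88] rows~ 7.5
[0.292 0.234 0.005]
[0.4   0.227 0.005]
[0.379 0.028 0.005]
[0.562 0.152 0.005]
```

View pics/w7.png

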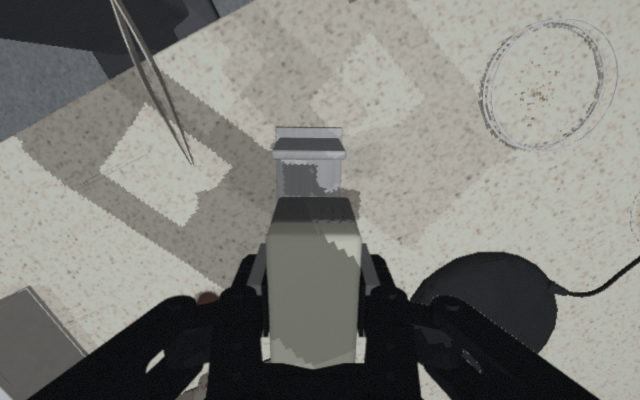

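Request:
{"fn": "send_rows", "kwargs": {
  "turn": [
    [0, 0, 0.15],
    [0, 0, 0.3],
    [0, 0, 0.45],
    [0, 0, 0.6],
    [0, 0, 0.75],
    [0, 0, 0.9],
    [0, 0, 1.05],
    [0, 0, 1.117],
    [0, 0, 1.117],
    [0, 0, 1.117]
  ],
  "xyz": [
    [-0.4, -2, 0],
    [-0.8, -4, 0],
    [-1.2, -6, 0],
    [-1.6, -8, 0],
    [-2, -10, 0.5],
    [-2.4, -12.5, 1],
    [-2.7, -14.4, 3],
    [-2.7, -14.4, 5],
    [-2.7, -14.4, 7],
    [-2.7, -14.4, 7]
  ],
  "grip": [2.5, 2.5, 2.5, 2.5, 2.5, 2.5, 2.5, 2.5, 2.5, 2.5]
}}

```text
time: 10.55
position: [0.4318, 0.1526, 0.0071]
eef_rot: [-179.4, 0.1, 90.5]
ft_force: [-0.1, 0.1, -1.6]
gripper_width: 0.0335
```

```bash
python3 - <<'E'
from h import *
print(read_state()['position'],read_state()['eef_rot'],read_state()['dq'].round(1))
go(.44,.155,-.0246,90.5)
E
```

```text
[0.4318333  0.15261455 0.00711719] [-1.79414388e+02  8.52680523e-02  9.04893699e+01] [ 0.6 -2.1 -2.3  0.1  1.8 -0.1]
t 10.55 turn [-0.0102, 0.0015, -0.0002] xyz cm [0.24, 0.85, 3.16] rows~ 0.7
```

Request:
{"fn": "send_rows", "kwargs": {
  "turn": [
    [0, 0, 0],
    [0, 0, 0],
    [0, 0, 0],
    [0, 0, 0],
    [0, 0, 0],
    [0, 0, 0],
    [0, 0, 0]
  ],
  "xyz": [
    [0.1, 0.4, 1],
    [0.1, 0.4, 2],
    [0.1, 0.4, 2.5],
    [0.1, 0.4, 2.8],
    [0.1, 0.4, 2.95],
    [0.1, 0.4, 3.05],
    [0.1, 0.4, 3.05]
  ],
  "grip": [2.5, 2.5, 2.5, 2.5, 2.5, 2.5, 2.5]
}}

```text
time: 11.25
position: [0.4412, 0.1548, -0.0193]
eef_rot: [180.0, -0.0, 90.5]
ft_force: [-0.4, -0.5, -0.7]
gripper_width: 0.0336
```

```bash
python3 - <<'E'
from h import *
print(read_state()['eef_rot'],read_state()['dq'].round(1))
go(.436,.155,-.0246,90.5)
E
```

```text
[ 1.79973609e+02 -2.98561390e-03  9.05224678e+01] [-0.  -0.2  0.   0.   0.2 -0. ]
t 11.25 turn [0.0005, -0.0001, 0.0004] xyz cm [0.03, -0.52, 0.53] rows~ 0.1
```

Request:
{"fn": "send_rows", "kwargs": {
  "turn": [
    [0, 0, 0],
    [0, 0, 0],
    [0, 0, 0],
    [0, 0, 0],
    [0, 0, 0]
  ],
  "xyz": [
    [0, 0, 0.2],
    [0, 0, 0.35],
    [0, 0, 0.45],
    [0, 0, 0.5],
    [0, 0, 0.5]
  ],
  "grip": [2.5, 2.5, 2.5, 2.5, 2.5]
}}

```text
time: 11.75
position: [0.4409, 0.1547, -0.0246]
eef_rot: [-180.0, 0.0, 90.5]
ft_force: [0.2, 0.1, -2.0]
gripper_width: 0.0334
```

Request:
{"fn": "send_rows", "kwargs": {
  "turn": [
    [0, 0, 0],
    [0, 0, 0],
    [0, 0, 0]
  ],
  "xyz": [
    [0, 0, 0.06],
    [0, 0, 0.12],
    [0, 0, 0.12]
  ],
  "grip": [2.5, 2.5, 2.5]
}}

```text
time: 12.05
position: [0.441, 0.1547, -0.0246]
eef_rot: [-180.0, 0.0, 90.5]
ft_force: [-3.5, -1.2, 9.5]
gripper_width: 0.0333
```

Request:
{"fn": "send_rows", "kwargs": {
  "turn": [
    [0, 0, 0],
    [0, 0, 0],
    [0, 0, 0],
    [0, 0, 0],
    [0, 0, 0],
    [0, 0, 0],
    [0, 0, 0],
    [0, 0, 0]
  ],
  "xyz": [
    [0, 0, 0],
    [0, 0, 0],
    [0, 0, 0],
    [0, 0, -0.5],
    [0, 0, -3],
    [0, 0, -7],
    [0, 0, -10],
    [0, 0, -10]
  ],
  "grip": [4.5, 6, 6.5, 6.5, 6.5, 6.5, 8.54, 8.54]
}}

```text
time: 12.85
position: [0.4456, 0.1555, 0.0793]
eef_rot: [179.4, -0.1, 90.5]
ft_force: [0.1, -0.7, 0.1]
gripper_width: 0.0857
```

Request:
{"fn": "send_rows", "kwargs": {
  "turn": [
    [0, 0, -0.15],
    [0, 0, -0.3],
    [0, 0, -0.45],
    [0, 0, -0.6],
    [0, 0, -0.75],
    [0, 0, -0.9],
    [0, 0, -1.05],
    [0, 0, -1.2],
    [0, 0, -1.35],
    [0, 0, -1.5],
    [0, 0, -1.571],
    [0, 0, -1.571],
    [0, 0, -1.571]
  ],
  "xyz": [
    [0, 0, 0],
    [0, 0, 0],
    [0, 0, 0],
    [0, 0, 0],
    [0, 0, 0],
    [0, 0, 0],
    [0, 0, 0],
    [0, 0, 0],
    [0, 0, 0],
    [0, 0, 0],
    [0, 0, 0],
    [0, 0, 0],
    [0, 0, 0]
  ],
  "grip": [8.54, 8.54, 8.54, 8.54, 8.54, 8.54, 8.54, 8.54, 8.54, 8.54, 8.54, 8.54, 8.54]
}}

```text
time: 14.15
position: [0.4404, 0.1546, 0.0736]
eef_rot: [-180.0, -0.1, -179.6]
ft_force: [0.4, -0.7, 0.0]
gripper_width: 0.0853
```

```bash
python3 - <<'E'
from h import *
import pickle
s=read_state(); pickle.dump(s,open('w8.pkl','wb')); print(s['position'],s['eef_rot'])
im=camera('wrist'); np.save('w8.npy',im); cv2.imwrite('pics/w8.png',im[:,:,::-1])
print(proj('wrist',(.441,.1547,.046),s))
E
```

```text
[0.44037043 0.15461132 0.07364838] [-1.79990728e+02 -7.16135170e-02 -1.79565365e+02]
[311.86865521 213.90747177]
```

View pics/w8.png

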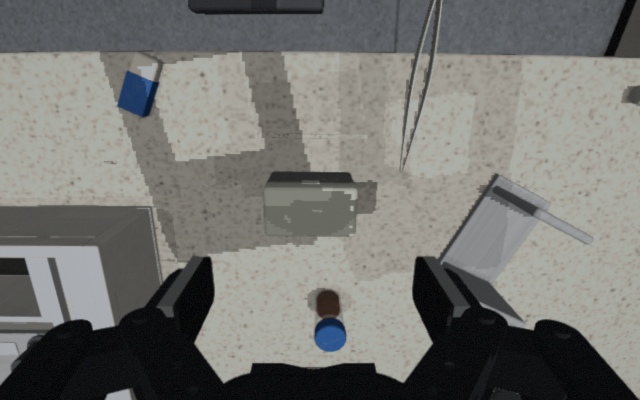

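```bash
python3 - <<'E'
from h import *
im=np.load('w8.npy')[:,:,::-1]
cv2.imwrite('pics/w8a.png',cv2.resize(im[160:250,250:370],None,fx=6,fy=6,interpolation=cv2.INTER_CUBIC))
E
```

```text
(no output)
```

View pics/w8a.png

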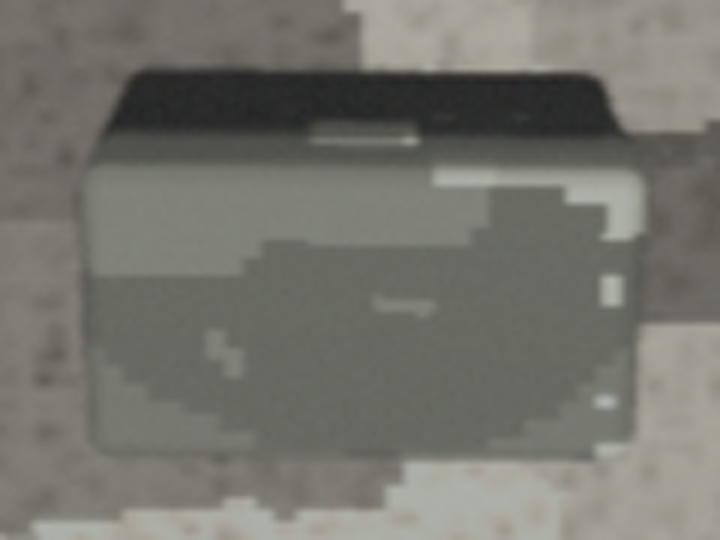

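Request:
{"fn": "send_rows", "kwargs": {
  "turn": [
    [0, 0, 0],
    [0, 0, 0],
    [0, 0, 0],
    [0, 0, 0],
    [0, 0, 0],
    [0, 0, 0]
  ],
  "xyz": [
    [0, 0, 3],
    [0, 0, 6],
    [0, 0, 8],
    [0, 0, 9.35],
    [0, 0, 9.35],
    [0, 0, 9.35]
  ],
  "grip": [8.54, 8.54, 8.54, 8.54, 8.54, 8.54]
}}

```text
time: 14.8
position: [0.4409, 0.1547, -0.0192]
eef_rot: [-180.0, -0.0, -179.5]
ft_force: [-0.1, 0.2, -0.4]
gripper_width: 0.0854
```

Request:
{"fn": "send_rows", "kwargs": {
  "turn": [
    [0, 0, 0],
    [0, 0, 0],
    [0, 0, 0],
    [0, 0, 0],
    [0, 0, 0],
    [0, 0, 0]
  ],
  "xyz": [
    [0, 0, 0],
    [0, 0, 0],
    [0, 0, 0],
    [0, 0, 0],
    [0, 0, 0],
    [0, 0, 0]
  ],
  "grip": [5, 5, 5, 5, 5, 5]
}}

```text
time: 15.4
position: [0.4427, 0.155, -0.0178]
eef_rot: [180.0, 0.2, -179.5]
ft_force: [-0.8, 0.1, 6.5]
gripper_width: 0.0593
```

Request:
{"fn": "send_rows", "kwargs": {
  "turn": [
    [0, 0, 0],
    [0, 0, 0],
    [0, 0, 0],
    [0, 0, 0],
    [0, 0, 0],
    [0, 0, 0]
  ],
  "xyz": [
    [0, 0, -1],
    [0, 0, -3],
    [0, 0, -7],
    [0, 0, -12],
    [0, 0, -12],
    [0, 0, -12]
  ],
  "grip": [5, 5, 5, 5, 5, 5]
}}

```text
time: 16.0
position: [0.442, 0.1549, 0.1025]
eef_rot: [180.0, 0.2, -179.5]
ft_force: [-0.0, 0.1, -1.5]
gripper_width: 0.0589
```

```bash
python3 - <<'E'
from h import *
s=read_state(); print(s['position'],s['eef_rot'],s['ft_force'])
im=camera('wrist'); cv2.imwrite('pics/w9.png',im[:,:,::-1])
st=np.load('store.npy'); w=fr(*st)@[-.066,0,0,1]
go(w[0],w[1],.10,180+st[2])
E
```

```text
[0.44195979 0.1549428  0.10254355] [ 179.96704058    0.20772359 -179.46880758] [-0.03132609  0.08939369 -1.53887051]
t 16.05 turn [-0.0, -0.0005, 0.0013] xyz cm [-4.78, -24.21, 0.07] rows~ 4.9
```

View pics/w9.png

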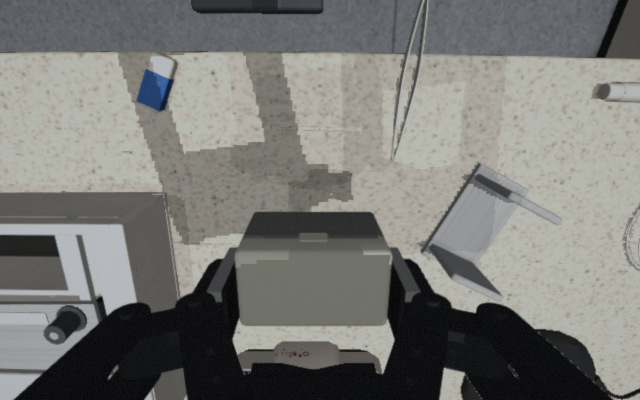

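```bash
python3 - <<'E'
from h import *
m=camera_model('wrist'); f=K(m); H=m['hand_eye']
for u in [(238,250),(388,247),(238,325),(388,325),(312,250),(312,325)]:
    d=np.array([(u[0]-m['cx'])/f,(u[1]-m['cy'])/f]); v=H[:3,:3]@np.r_[d*(1+.0266*(d@d)),1]
    o=H[:3,3]; print(u,((o+v*(-.0638-o[2])/v[2])*1000).round(1))
go(.545,-.087,.14,180.455)
E
```

```text
(238, 250) [ 19.6 -26.9 -63.8]
(388, 247) [ 20.9  28.3 -63.8]
(238, 325) [-13.5 -29.1 -63.8]
(388, 325) [-13.4  30.7 -63.8]
(312, 250) [ 19.6   0.4 -63.8]
(312, 325) [-13.4   0.4 -63.8]
t 16.05 turn [-0.0, -0.0005, 0.0013] xyz cm [-10.25, -24.26, -3.93] rows~ 5.3
```

Request:
{"fn": "send_rows", "kwargs": {
  "turn": [
    [0, 0, 0],
    [0, 0, 0],
    [0, 0, 0],
    [0, 0, 0],
    [0, 0, 0],
    [0, 0, 0],
    [0, 0, 0],
    [0, 0, 0],
    [0, 0, 0],
    [0, 0, 0]
  ],
  "xyz": [
    [0, -3, -2],
    [0, -7, -3],
    [0, -11, -3.7],
    [-1, -15, -3.7],
    [-5, -19, -3.7],
    [-8, -22.5, -3.7],
    [-10.2, -24.3, -3.7],
    [-10.2, -24.3, -3.7],
    [-10.2, -24.3, -3.7],
    [-10.2, -24.3, -3.7]
  ],
  "grip": [5, 5, 5, 5, 5, 5, 5, 5, 5, 5]
}}

```text
time: 17.05
position: [0.543, -0.0861, 0.1358]
eef_rot: [179.9, -0.3, -179.4]
ft_force: [-0.8, 0.3, -1.7]
gripper_width: 0.0589
```

```bash
python3 - <<'E'
from h import *
import pickle
s=read_state(); print(s['position'],s['eef_rot'],s['ft_force'],s['dq'].round(1)); pickle.dump(s,open('w10.pkl','wb'))
im=camera('wrist'); cv2.imwrite('pics/w10.png',im[:,:,::-1]); np.save('w10.npy',im)
E
```

```text
[ 0.54301659 -0.08605356  0.13579594] [ 179.89776172   -0.25538275 -179.43680781] [-0.79099116  0.29982849 -1.69591455] [ 0.5 -1.1  0.1 -0.1 -0.3 -0.1]
```

View pics/w10.png

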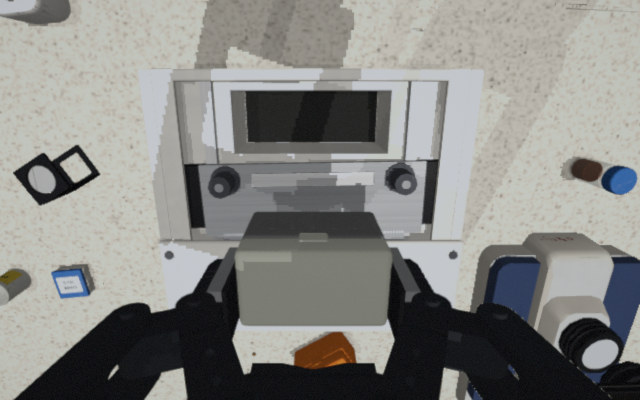

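```bash
python3 - <<'E'
import numpy as np,cv2
im=np.load('w10.npy')[:,:,::-1]
cv2.imwrite('pics/w10a.png',cv2.resize(im[60:260,130:490],None,fx=2.2,fy=2.2,interpolation=cv2.INTER_CUBIC))
cv2.imwrite('pics/w10b.png',cv2.resize(im[70:170,210:430],None,fx=3.6,fy=3.6,interpolation=cv2.INTER_CUBIC))
E
```

```text
(no output)
```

View pics/w10a.png

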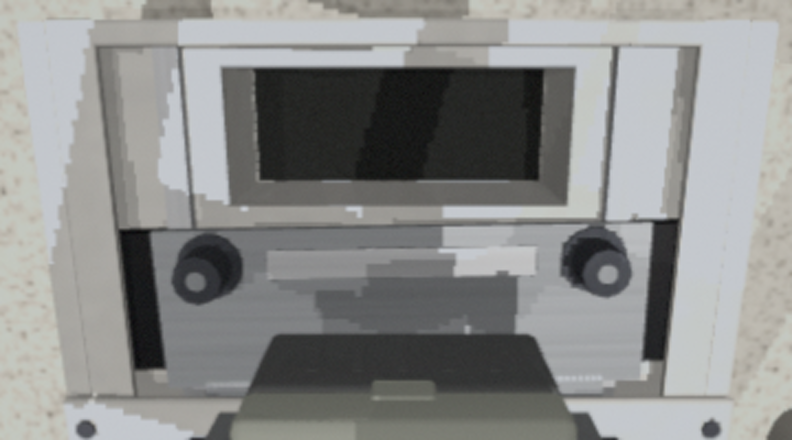

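View pics/w10b.png

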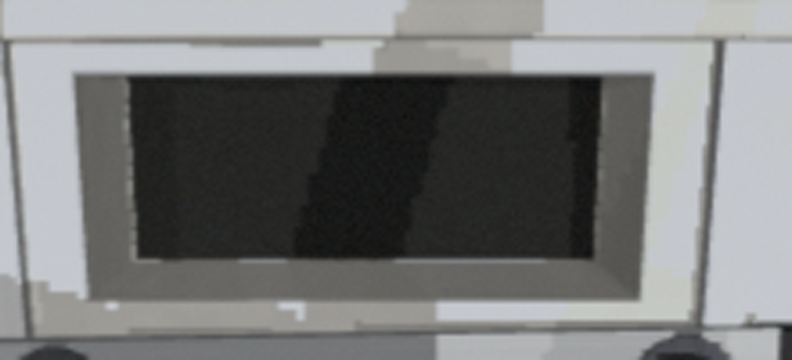

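```bash
cat > well.py <<'E'
from h import *
import pickle
s=pickle.load(open('w10.pkl','rb'))
c=lambda p:(p[0]/3.6+210-.4,p[1]/3.6+70-.4)
W=np.array([at_z('wrist',c(u),.058,s) for u in [(73,73),(655,73),(640,299),(88,300)]]); print(W.round(4).tolist())
print([np.linalg.norm(W[i]-W[(i+1)%4]).round(4) for i in range(4)],W.mean(0).round(4))
d=W[1]-W[0]+W[2]-W[3]; print('yaw',np.degrees(np.arctan2(d[1],d[0]))-90)
c2=lambda p:(p[0]/2.2+130-.4,p[1]/2.2+60-.4)
for n,u in (('R',(196,281)),('L',(607,274))): print(n,at_z('wrist',c2(u),.089,s).round(4))
for n,u in (('hood',(67,398)),('hood',(730,398))): print(n,at_z('wrist',c2(u),.077,s).round(4))
for n,u in (('f',(20,20)),('f',(778,22))): print(n,at_z('wrist',c2(u),.072,s).round(4))
go(.495,-.087,.10,180.3)
E
python3 well.py
```

```text
[[0.4684, -0.1454, 0.058], [0.4671, -0.0297, 0.058], [0.5125, -0.0294, 0.058], [0.514, -0.1448, 0.058]]
[np.float64(0.1157), np.float64(0.0454), np.float64(0.1154), np.float64(0.0456)] [ 0.4905 -0.0873  0.058 ]
yaw 0.6739503499398012
R [ 0.532  -0.1496  0.089 ]
L [ 0.5285 -0.0223  0.089 ]
hood [ 0.5779 -0.2005  0.077 ]
hood [0.5755 0.0278 0.077 ]
f [ 0.455  -0.2026  0.072 ]
f [0.453  0.0279 0.072 ]
t 17.1 turn [0.0013, -0.0033, 0.005] xyz cm [4.82, -0.06, 3.65] rows~ 1.2
```

Request:
{"fn": "send_rows", "kwargs": {
  "turn": [
    [0, 0, 0],
    [0, 0, 0],
    [0, 0, 0],
    [0, 0, 0],
    [0, 0, 0],
    [0, 0, 0]
  ],
  "xyz": [
    [2, -0.15, 1.5],
    [4, -0.15, 3],
    [4.95, -0.15, 5],
    [4.95, -0.15, 5.5],
    [4.95, -0.15, 5.5],
    [4.95, -0.15, 5.5]
  ],
  "grip": [5, 5, 5, 5, 5, 5]
}}

```text
time: 17.7
position: [0.4969, -0.0892, 0.0838]
eef_rot: [-180.0, 0.1, -179.4]
ft_force: [0.5, -0.3, 0.2]
gripper_width: 0.059
```

```bash
python3 - <<'E'
from h import *
s=read_state(); print(s['position'],s['eef_rot'],s['ft_force'],s['dq'].round(1))
im=camera('wrist')[:,:,::-1]; cv2.imwrite('pics/w11.png',im)
im=camera('side')[:,:,::-1];cv2.imwrite('pics/s11.png',cv2.resize(im[120:230,280:420],None,fx=5,fy=5,interpolation=cv2.INTER_CUBIC))
go(.4935,-.088,-.0138,180.5)
E
```

```text
[ 0.49694965 -0.08921368  0.08384736] [-1.79961224e+02  1.23553672e-01 -1.79430769e+02] [ 0.54420286 -0.28950118  0.2395131 ] [-0.2 -0.1 -1.1 -0.   0.  -0. ]
t 17.8 turn [-0.001, 0.0028, 0.0009] xyz cm [0.41, 0.17, 9.79] rows~ 2.0
```

View pics/w11.png

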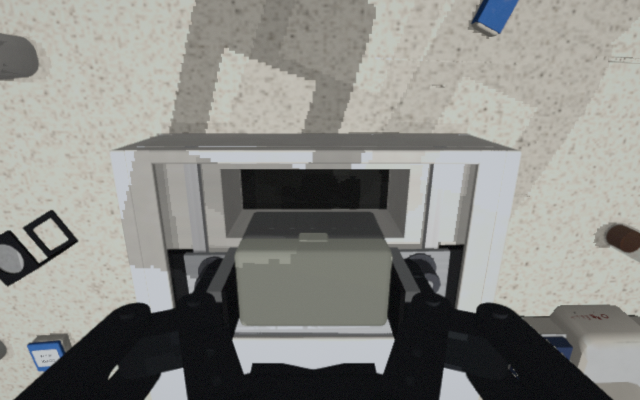

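View pics/s11.png

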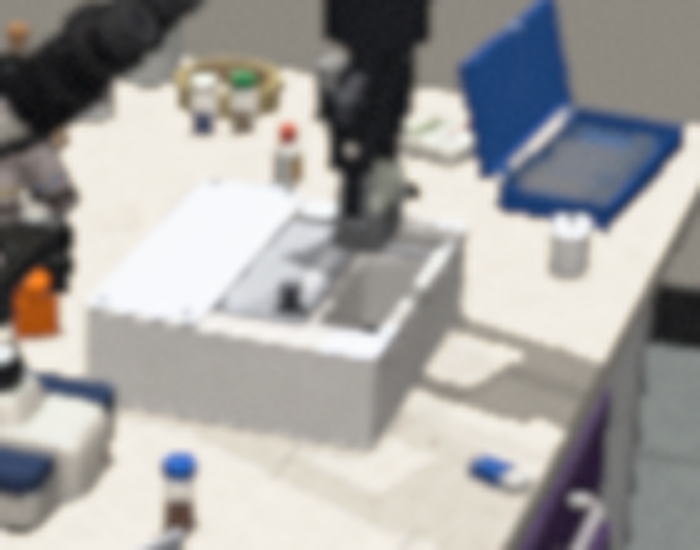

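Request:
{"fn": "send_rows", "kwargs": {
  "turn": [
    [0, 0, 0],
    [0, 0, 0],
    [0, 0, 0],
    [0, 0, 0],
    [0, 0, 0]
  ],
  "xyz": [
    [0.2, 0.15, 0.5],
    [0.2, 0.15, 1],
    [0.2, 0.15, 1],
    [0.2, 0.15, 1],
    [0.2, 0.15, 1]
  ],
  "grip": [5, 5, 5, 5, 5]
}}

```text
time: 18.3
position: [0.4938, -0.0879, 0.0728]
eef_rot: [-180.0, 0.0, -179.5]
ft_force: [0.0, 0.1, -1.0]
gripper_width: 0.0594
```

```bash
python3 - <<'E'
from h import *
s=read_state(); print(s['position'],s['eef_rot'],s['ft_force'],s['dq'].round(1))
go(.4935,-.088,-.0138,180.5)
E
```

```text
[ 0.49378397 -0.08786746  0.0727833 ] [-1.79999987e+02  4.01369053e-03 -1.79475409e+02] [ 0.03199762  0.12987475 -1.04592066] [-0.  -0.2 -0.2 -0.1  0.1 -0. ]
t 18.3 turn [-0.0, 0.0001, 0.0004] xyz cm [0.03, -0.01, 8.66] rows~ 1.7
```

Settled on target. Lower to about 12 mm above the floor.

Request:
{"fn": "send_rows", "kwargs": {
  "turn": [
    [0, 0, 0],
    [0, 0, 0],
    [0, 0, 0],
    [0, 0, 0],
    [0, 0, 0],
    [0, 0, 0],
    [0, 0, 0],
    [0, 0, 0]
  ],
  "xyz": [
    [0, 0, 1],
    [0, 0, 2],
    [0, 0, 3],
    [0, 0, 4],
    [0, 0, 5],
    [0, 0, 6],
    [0, 0, 7],
    [0, 0, 7.5]
  ],
  "grip": [5, 5, 5, 5, 5, 5, 5, 5]
}}

```text
time: 19.1
position: [0.4929, -0.0875, -0.0036]
eef_rot: [180.0, -0.1, -179.5]
ft_force: [-0.3, -0.5, -1.2]
gripper_width: 0.0587
```

```bash
python3 - <<'E'
from h import *
s=read_state(); print(s['position'],s['eef_rot'],s['ft_force'])
im=camera('wrist')[:,:,::-1]; cv2.imwrite('pics/w12.png',im)
E
```

```text
[ 0.49289974 -0.08753622 -0.00357279] [ 1.79961593e+02 -1.00396385e-01 -1.79475762e+02] [-0.28332572 -0.54397292 -1.16526206]
```

View pics/w12.png

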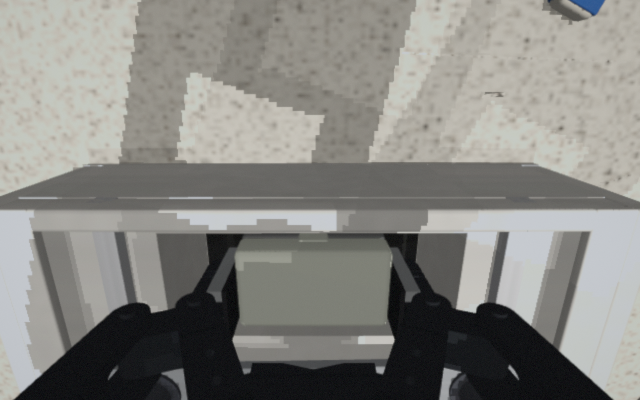

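Request:
{"fn": "send_rows", "kwargs": {
  "turn": [
    [0, 0, 0],
    [0, 0, 0],
    [0, 0, 0],
    [0, 0, 0],
    [0, 0, 0],
    [0, 0, 0]
  ],
  "xyz": [
    [0, 0, 0.3],
    [0, 0, 0.5],
    [0, 0, 0.7],
    [0, 0, 0.85],
    [0, 0, 0.95],
    [0, 0, 0.95]
  ],
  "grip": [5, 5, 5, 5, 5, 5]
}}

```text
time: 19.75
position: [0.4937, -0.0878, -0.0117]
eef_rot: [180.0, -0.0, -179.5]
ft_force: [-0.3, -0.2, -1.8]
gripper_width: 0.0589
```

Request:
{"fn": "send_rows", "kwargs": {
  "turn": [
    [0, 0, 0],
    [0, 0, 0],
    [0, 0, 0]
  ],
  "xyz": [
    [0, 0, 0.1],
    [0, 0, 0.2],
    [0, 0, 0.2]
  ],
  "grip": [5, 5, 5]
}}

```text
time: 20.05
position: [0.4938, -0.0878, -0.0137]
eef_rot: [-180.0, 0.0, -179.5]
ft_force: [0.1, 0.6, -1.0]
gripper_width: 0.0591
```

Request:
{"fn": "send_rows", "kwargs": {
  "turn": [
    [0, 0, 0],
    [0, 0, 0],
    [0, 0, 0]
  ],
  "xyz": [
    [0, 0, 0.06],
    [0, 0, 0.12],
    [0, 0, 0.12]
  ],
  "grip": [5, 5, 5]
}}

```text
time: 20.35
position: [0.4938, -0.0878, -0.0137]
eef_rot: [180.0, -0.0, -179.5]
ft_force: [-4.4, 0.8, 8.7]
gripper_width: 0.0588
```

Request:
{"fn": "send_rows", "kwargs": {
  "turn": [
    [0, 0, 0],
    [0, 0, 0],
    [0, 0, 0],
    [0, 0, 0],
    [0, 0, 0],
    [0, 0, 0],
    [0, 0, 0],
    [0, 0, 0],
    [0, 0, 0]
  ],
  "xyz": [
    [0, 0, 0],
    [0, 0, 0],
    [0, 0, 0],
    [0, 0, 0],
    [0, 0, -0.5],
    [0, 0, -3],
    [0, 0, -7],
    [0, 0, -11],
    [0, 0, -12]
  ],
  "grip": [6.5, 6.9, 6.9, 6.9, 6.9, 6.9, 6.9, 6.9, 6.9]
}}

```text
time: 21.25
position: [0.4976, -0.0891, 0.1105]
eef_rot: [-179.8, 0.5, -179.5]
ft_force: [0.5, 0.5, 0.4]
gripper_width: 0.0688
```

```bash
python3 - <<'E'
from h import *
import pickle
s=read_state(); print(s['position'],s['eef_rot'],s['ft_force']); pickle.dump(s,open('w13.pkl','wb'))
im=camera('wrist'); cv2.imwrite('pics/w13.png',im[:,:,::-1]); np.save('w13.npy',im)
im=camera('side')[:,:,::-1];cv2.imwrite('pics/s13.png',cv2.resize(im[120:230,280:420],None,fx=5,fy=5,interpolation=cv2.INTER_CUBIC))
go(.4935,-.088,.10,180.5)
E
```

```text
[ 0.4975514  -0.08912669  0.11048871] [-179.80008529    0.54124824 -179.46533735] [0.50826131 0.46249647 0.40350395]
t 21.35 turn [-0.002, 0.0053, 0.0005] xyz cm [0.22, 0.05, 0.76] rows~ 0.2
```

View pics/w13.png

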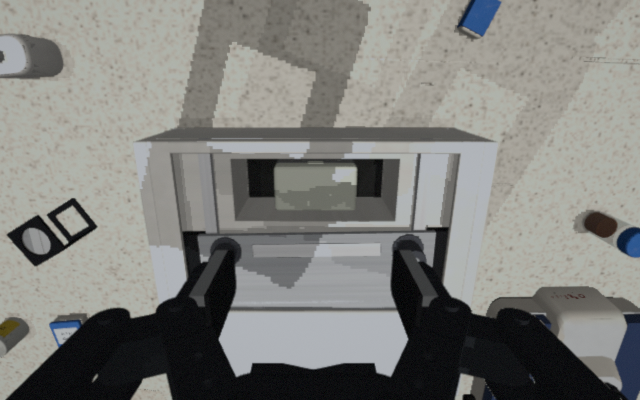

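View pics/s13.png

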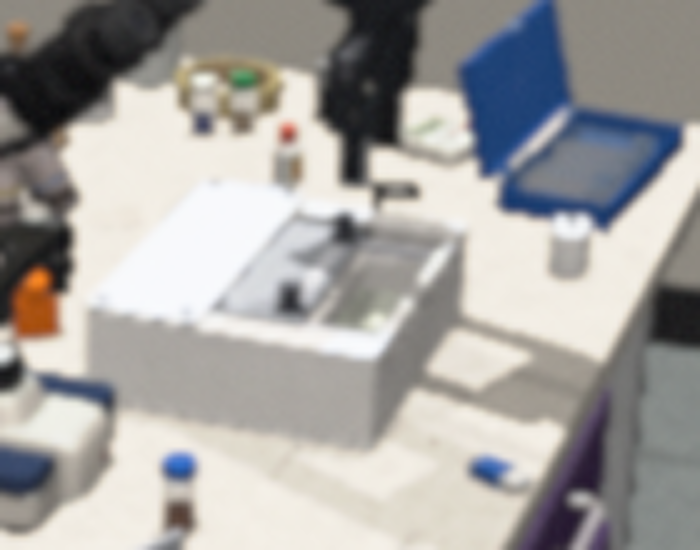

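```bash
python3 - <<'E'
from h import *
go(.559,-.150,.10,180.6);go(.559,-.150,.042,180.6)
E
```

```text
t 21.35 turn [-0.002, 0.0053, -0.0013] xyz cm [-6.27, -6.2, 0.81] rows~ 1.8
t 21.35 turn [-0.002, 0.0053, -0.0013] xyz cm [-6.24, -6.19, 6.61] rows~ 2.2
```

Request:
{"fn": "send_rows", "kwargs": {
  "turn": [
    [0, 0, 0],
    [0, 0, 0],
    [0, 0, 0],
    [0, 0, 0],
    [0, 0, 0],
    [0, 0, 0],
    [0, 0, 0]
  ],
  "xyz": [
    [-3, -3, 0],
    [-6.4, -6.2, 0],
    [-6.4, -6.2, 0],
    [-6.4, -6.2, 2],
    [-6.4, -6.2, 5],
    [-6.4, -6.2, 5],
    [-6.4, -6.2, 5]
  ],
  "grip": [0, 0, 0, 0, 0, 0, 0]
}}

```text
time: 22.05
position: [0.5562, -0.1482, 0.0531]
eef_rot: [179.9, -0.3, -179.5]
ft_force: [0.3, 0.1, 0.2]
gripper_width: -0.0003
```

```bash
python3 - <<'E'
from h import *
import pickle
s=read_state(); print(s['position'],s['eef_rot'],s['ft_force'],s['gripper_width']); pickle.dump(s,open('w14.pkl','wb'))
im=camera('wrist'); cv2.imwrite('pics/w14.png',im[:,:,::-1]); np.save('w14.npy',im)
im=camera('side')[:,:,::-1];cv2.imwrite('pics/s14.png',cv2.resize(im[120:230,280:420],None,fx=5,fy=5,interpolation=cv2.INTER_CUBIC))
go(.559,-.150,.040,180.6)
E
```

```text
[ 0.55615447 -0.14816738  0.05305723] [ 179.87879219   -0.26682004 -179.4665231 ] [0.25922659 0.07343712 0.2240889 ] -0.0003452484227237596
t 22.15 turn [-0.0004, 0.0009, -0.0011] xyz cm [-0.03, -0.08, 1.58] rows~ 0.3
```

View pics/w14.png

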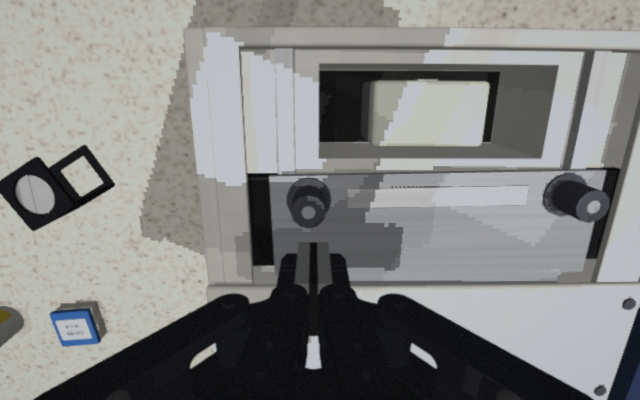

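View pics/s14.png

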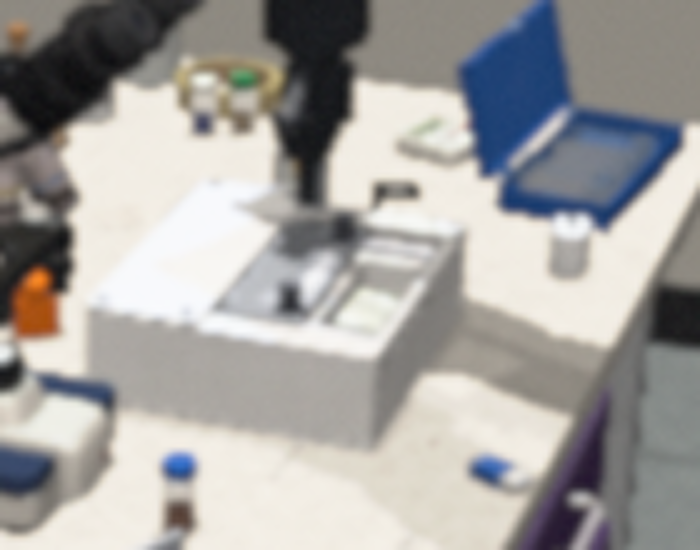

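Request:
{"fn": "send_rows", "kwargs": {
  "turn": [
    [0, 0, 0],
    [0, 0, 0],
    [0, 0, 0],
    [0, 0, 0]
  ],
  "xyz": [
    [0, -0.2, 0.8],
    [0, -0.2, 1.3],
    [0, -0.2, 1.3],
    [0.4, -0.2, 1.3]
  ],
  "grip": [0, 0, 0, 0]
}}

```text
time: 22.55
position: [0.5545, -0.1513, 0.0422]
eef_rot: [-180.0, 0.0, -179.5]
ft_force: [-0.4, 0.4, 0.1]
gripper_width: -0.0001
```

Request:
{"fn": "send_rows", "kwargs": {
  "turn": [
    [0, 0, 0],
    [0, 0, 0],
    [0, 0, 0],
    [0, 0, 0]
  ],
  "xyz": [
    [0.5, 0, 0],
    [0.8, 0, 0],
    [1.1, 0, 0],
    [1.4, 0, 0]
  ],
  "grip": [0, 0, 0, 0]
}}

```text
time: 22.95
position: [0.5405, -0.1516, 0.0424]
eef_rot: [-180.0, 0.1, -179.5]
ft_force: [2.5, -1.0, -1.2]
gripper_width: -0.0003
```

```bash
python3 - <<'E'
from h import *
import pickle
s=read_state(); print(s['position'],s['eef_rot'],s['ft_force']); pickle.dump(s,open('w15.pkl','wb'))
im=camera('wrist'); cv2.imwrite('pics/w15.png',im[:,:,::-1]); np.save('w15.npy',im)
E
```

```text
[ 0.54050845 -0.15156209  0.04239358] [-1.79975714e+02  6.92492018e-02 -1.79475131e+02] [ 2.51399477 -0.98570434 -1.22897453]
```

View pics/w15.png

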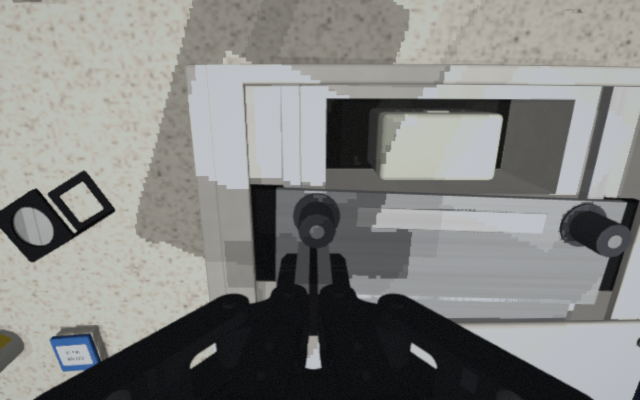

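```bash
cat > kn.py <<'E'
from h import *
import pickle,sys
def kn(f,**k):
    s=pickle.load(open(f,'rb')); Ti=np.linalg.inv(fr(.5565,-.0873,.5)@np.diag([1,1,1,1]))
    T=fr(.5565,-.0873,.5); 
    print('tool store',((np.linalg.inv(T)@np.r_[s['position'],1])[:2]*1000).round(1))
    for n,u in k.items():
        w=at_z('wrist',u,.089,s); print(n,w.round(4),((np.linalg.inv(T)@np.r_[w,1])[:2]*1000).round(1))
E
python3 -c "
from kn import *
kn('w15.pkl',R=(317,232),L=(613,241))"
```

```text
tool store [-16.6 -64.1]
R [ 0.5211 -0.1493  0.089 ] [-35.9 -61.7]
L [ 0.5244 -0.0224  0.089 ] [-31.6  65.2]
```

Request:
{"fn": "send_rows", "kwargs": {
  "turn": [
    [0, 0, 0],
    [0, 0, 0],
    [0, 0, 0],
    [0, 0, 0],
    [0, 0, 0],
    [0, 0, 0],
    [0, 0, 0],
    [0, 0, 0],
    [0, 0, 0]
  ],
  "xyz": [
    [-1, 1, 0],
    [-1, 5.5, 0],
    [-1, 10, 0],
    [-1, 12.8, 0],
    [-1, 12.8, 0],
    [-0.4, 12.8, 0],
    [0.1, 12.8, 0],
    [0.5, 12.8, 0],
    [0.8, 12.8, 0]
  ],
  "grip": [0, 0, 0, 0, 0, 0, 0, 0, 0]
}}

```text
time: 23.9
position: [0.5311, -0.0245, 0.0422]
eef_rot: [-180.0, 0.0, -179.6]
ft_force: [1.9, -0.4, -1.1]
gripper_width: -0.0001
```

```bash
python3 - <<'E'
from h import *
import pickle
s=read_state(); print(s['position'],s['eef_rot'],s['ft_force']); pickle.dump(s,open('w16.pkl','wb'))
im=camera('wrist'); cv2.imwrite('pics/w16.png',im[:,:,::-1]); np.save('w16.npy',im)
E
```

```text
[ 0.53111455 -0.02449012  0.04224893] [-1.79985139e+02  4.44604904e-02 -1.79566368e+02] [ 1.94433216 -0.39555092 -1.06871907]
```

View pics/w16.png

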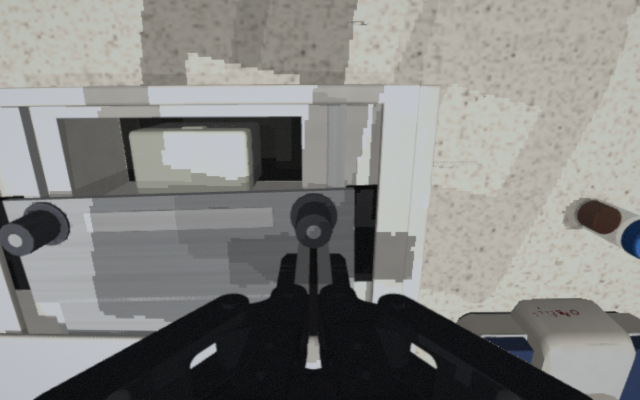

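```bash
python3 -c "
from kn import *
kn('w16.pkl',R=(15,241),L=(314,231))"
```

```text
tool store [-24.8  63. ]
R [ 0.5174 -0.1514  0.089 ] [-39.7 -63.7]
L [ 0.5113 -0.0235  0.089 ] [-44.7  64.2]
```

Request:
{"fn": "send_rows", "kwargs": {
  "turn": [
    [0, 0, 0],
    [0, 0, 0],
    [0, 0, 0],
    [0, 0, 0],
    [0, 0, 0],
    [0, 0, 0],
    [0, 0, 0],
    [0, 0, 0],
    [0, 0, 0],
    [0, 0, 0],
    [0, 0, 0],
    [0, 0, 0],
    [0, 0, 0],
    [0, 0, 0],
    [0, 0, 0],
    [0, 0, 0],
    [0, 0, 0],
    [0, 0, 0],
    [0, 0, 0],
    [0, 0, 0]
  ],
  "xyz": [
    [-1, -1, 0],
    [-1, -5.5, 0],
    [-1, -10, 0],
    [-1, -12.7, 0],
    [-1, -12.7, 0],
    [-0.4, -12.7, 0],
    [0.1, -12.7, 0],
    [0.5, -12.7, 0],
    [0.9, -12.7, 0],
    [0.9, -12.7, 0],
    [-0.4, -12, 0],
    [-0.5, -8, 0],
    [-0.5, -3.5, 0],
    [-0.5, 0, 0],
    [-0.5, 0, 0],
    [0, 0, 0],
    [0.5, 0, 0],
    [0.9, 0, 0],
    [1.3, 0, 0],
    [1.6, 0, 0]
  ],
  "grip": [0, 0, 0, 0, 0, 0, 0, 0, 0, 0, 0, 0, 0, 0, 0, 0, 0, 0, 0, 0]
}}

```text
time: 25.95
position: [0.5151, -0.0245, 0.0422]
eef_rot: [-180.0, 0.0, -179.6]
ft_force: [0.6, -0.2, -0.4]
gripper_width: 0.0
```

```bash
python3 - <<'E'
from h import *
import pickle
s=read_state(); print(s['position'],s['eef_rot'],s['ft_force']); pickle.dump(s,open('w17.pkl','wb'))
im=camera('wrist'); cv2.imwrite('pics/w17.png',im[:,:,::-1]); np.save('w17.npy',im)
E
```

```text
[ 0.51505995 -0.02446923  0.04223036] [-1.79990236e+02  4.12441277e-02 -1.79557993e+02] [ 0.64225106 -0.24349853 -0.41838521]
```

View pics/w17.png

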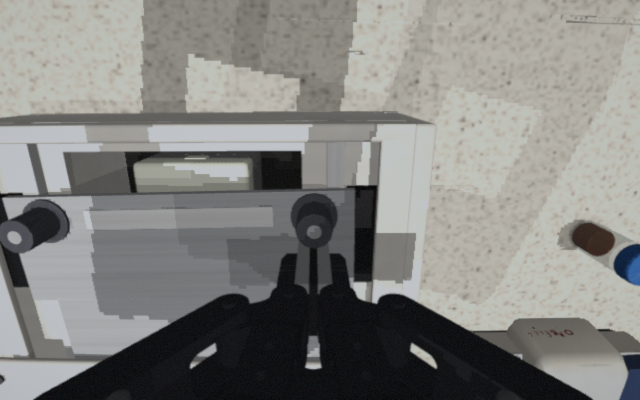

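```bash
python3 -c "
from kn import *
kn('w17.pkl',R=(14,237),L=(314,231))"
```

```text
tool store [-40.9  63.2]
R [ 0.4995 -0.1513  0.089 ] [-57.6 -63.5]
L [ 0.4952 -0.0235  0.089 ] [-60.7  64.4]
```

Request:
{"fn": "send_rows", "kwargs": {
  "turn": [
    [0, 0, 0],
    [0, 0, 0],
    [0, 0, 0],
    [0, 0, 0],
    [0, 0, 0],
    [0, 0, 0],
    [0, 0, 0],
    [0, 0, 0],
    [0, 0, 0],
    [0, 0, 0],
    [0, 0, 0],
    [0, 0, 0],
    [0, 0, 0],
    [0, 0, 0],
    [0, 0, 0],
    [0, 0, 0],
    [0, 0, 0],
    [0, 0, 0],
    [0, 0, 0],
    [0, 0, 0]
  ],
  "xyz": [
    [-1, -1, 0],
    [-1, -5.5, 0],
    [-1, -10, 0],
    [-1, -12.7, 0],
    [-1, -12.7, 0],
    [-0.4, -12.7, 0],
    [0.1, -12.7, 0],
    [0.5, -12.7, 0],
    [0.9, -12.7, 0],
    [0.9, -12.7, 0],
    [-0.4, -12, 0],
    [-0.5, -8, 0],
    [-0.5, -3.5, 0],
    [-0.5, 0, 0],
    [-0.5, 0, 0],
    [0, 0, 0],
    [0.5, 0, 0],
    [0.9, 0, 0],
    [1.3, 0, 0],
    [1.6, 0, 0]
  ],
  "grip": [0, 0, 0, 0, 0, 0, 0, 0, 0, 0, 0, 0, 0, 0, 0, 0, 0, 0, 0, 0]
}}

```text
time: 28.0
position: [0.4992, -0.0246, 0.0423]
eef_rot: [-180.0, 0.1, -179.6]
ft_force: [3.2, 0.0, -0.4]
gripper_width: 0.0002
```

```bash
python3 - <<'E'
from h import *
import pickle
s=read_state(); print(s['position'],s['eef_rot'],s['ft_force']); pickle.dump(s,open('w18.pkl','wb'))
im=camera('wrist'); cv2.imwrite('pics/w18.png',im[:,:,::-1]); np.save('w18.npy',im)
E
```

```text
[ 0.49915685 -0.02460974  0.04227444] [-1.79987799e+02  5.20529053e-02 -1.79561230e+02] [ 3.16583403  0.01595293 -0.44025174]
```

View pics/w18.png

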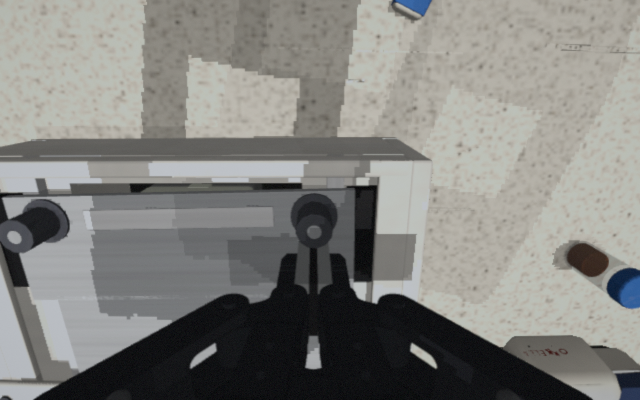

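Request:
{"fn": "send_rows", "kwargs": {
  "turn": [
    [0, 0, 0],
    [0, 0, 0],
    [0, 0, 0],
    [0, 0, 0],
    [0, 0, 0],
    [0, 0, 0],
    [0, 0, 0],
    [0, 0, 0],
    [0, 0, 0],
    [0, 0, 0],
    [0, 0, 0],
    [0, 0, 0],
    [0, 0, 0],
    [0, 0, 0],
    [0, 0, 0],
    [0, 0, 0],
    [0, 0, 0],
    [0, 0, 0],
    [0, 0, 0]
  ],
  "xyz": [
    [-1, -1, 0],
    [-1, -5.5, 0],
    [-1, -10, 0],
    [-1, -12.7, 0],
    [-1, -12.7, 0],
    [-0.4, -12.7, 0],
    [0, -12.7, 0],
    [0.35, -12.7, 0],
    [0.55, -12.7, 0],
    [0.55, -12.7, 0],
    [-0.4, -12, 0],
    [-0.6, -8, 0],
    [-0.6, -3.5, 0],
    [-0.6, 0, 0],
    [-0.6, 0, 0],
    [-0.1, 0, 0],
    [0.3, 0, 0],
    [0.6, 0, 0],
    [0.7, 0, 0]
  ],
  "grip": [0, 0, 0, 0, 0, 0, 0, 0, 0, 0, 0, 0, 0, 0, 0, 0, 0, 0, 0]
}}

```text
time: 29.95
position: [0.4924, -0.0248, 0.0423]
eef_rot: [-180.0, 0.1, -179.6]
ft_force: [3.4, -0.0, -1.3]
gripper_width: -0.0002
```

```bash
python3 - <<'E'
from kn import *
s=read_state(); print(s['position'],s['eef_rot'],s['ft_force']); pickle.dump(s,open('w19.pkl','wb'))
im=camera('wrist'); cv2.imwrite('pics/w19.png',im[:,:,::-1]); np.save('w19.npy',im)
kn('w19.pkl')
E
```

```text
[ 0.49242348 -0.02481524  0.0422692 ] [-1.79986976e+02  7.48102747e-02 -1.79576488e+02] [ 3.38109822 -0.03638813 -1.28555333]
tool store [-63.5  63. ]
```

View pics/w19.png

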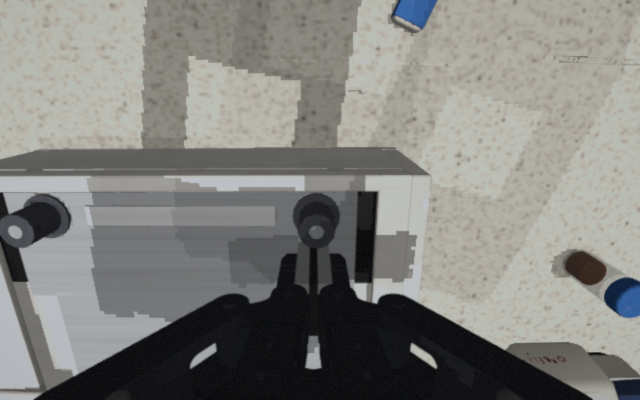

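Request:
{"fn": "send_rows", "kwargs": {
  "turn": [
    [0, 0, 0],
    [0, 0, 0],
    [0, 0, 0],
    [0, 0, 0]
  ],
  "xyz": [
    [0.1, 0, 0],
    [0.2, 0, 0],
    [0.25, 0, 0],
    [0.25, 0, 0]
  ],
  "grip": [0, 0, 0, 0]
}}

```text
time: 30.4
position: [0.4922, -0.0246, 0.0428]
eef_rot: [-180.0, 0.3, -179.5]
ft_force: [6.3, -0.3, -4.0]
gripper_width: -0.0002
```

Request:
{"fn": "send_rows", "kwargs": {
  "turn": [
    [0, 0, 0],
    [0, 0, 0],
    [0, 0, 0],
    [0, 0, 0],
    [0, 0, 0],
    [0, 0, 0],
    [0, 0, 0],
    [0, 0, 0],
    [0, 0, 0],
    [0, 0, 0]
  ],
  "xyz": [
    [-1, -1, 0],
    [-1.2, -5.5, 0],
    [-1.2, -10, 0],
    [-1.2, -12.7, 0],
    [-1.2, -12.7, 0],
    [-0.7, -12.7, 0],
    [-0.4, -12.7, 0],
    [-0.2, -12.7, 0],
    [0, -12.7, 0],
    [0, -12.7, 0]
  ],
  "grip": [0, 0, 0, 0, 0, 0, 0, 0, 0, 0]
}}

```text
time: 31.4
position: [0.4933, -0.15, 0.0425]
eef_rot: [-180.0, 0.3, -179.4]
ft_force: [7.6, 0.5, -4.8]
gripper_width: 0.0
```

```bash
python3 - <<'E'
from kn import *
s=read_state(); print(s['position'],s['ft_force']); pickle.dump(s,open('w20.pkl','wb'))
im=camera('wrist'); cv2.imwrite('pics/w20.png',im[:,:,::-1]); np.save('w20.npy',im)
kn('w20.pkl')
E
```

```text
[ 0.49332659 -0.14997823  0.04247523] [ 7.584307    0.52149663 -4.83091741]
tool store [-63.7 -62.1]
```

View pics/w20.png

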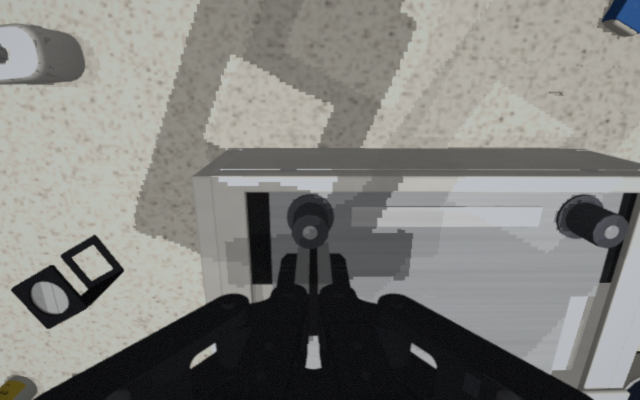

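Request:
{"fn": "send_rows", "kwargs": {
  "turn": [
    [0, 0, 0],
    [0, 0, 0],
    [0, 0, 0],
    [0, 0, 0]
  ],
  "xyz": [
    [0.15, 0, 0],
    [0.3, 0, 0],
    [0.35, 0, 0],
    [0.35, 0, 0]
  ],
  "grip": [0, 0, 0, 0]
}}

```text
time: 31.85
position: [0.4934, -0.1502, 0.0428]
eef_rot: [-179.9, 0.8, -179.5]
ft_force: [15.4, 0.2, -11.6]
gripper_width: 0.0001
```

Request:
{"fn": "send_rows", "kwargs": {
  "turn": [
    [0, 0, 0],
    [0, 0, 0],
    [0, 0, 0],
    [0, 0, 0],
    [0, 0, 0],
    [0, 0, 0],
    [0, 0, 0],
    [0, 0, 0],
    [0, 0, 0],
    [0, 0, 0]
  ],
  "xyz": [
    [-1, 1, 0],
    [-1.3, 5.5, 0],
    [-1.3, 10, 0],
    [-1.3, 12.7, 0],
    [-1.3, 12.7, 0],
    [-0.8, 12.7, 0],
    [-0.4, 12.7, 0],
    [-0.2, 12.7, 0],
    [0, 12.7, 0],
    [0, 12.7, 0]
  ],
  "grip": [0, 0, 0, 0, 0, 0, 0, 0, 0, 0]
}}

```text
time: 32.85
position: [0.4922, -0.0259, 0.0436]
eef_rot: [-179.9, 0.8, -179.6]
ft_force: [12.9, 0.5, -9.1]
gripper_width: 0.0
```

```bash
python3 - <<'E'
from kn import *
s=read_state(); pickle.dump(s,open('w21.pkl','wb')); kn('w21.pkl')
E
```

```text
tool store [-63.8  62. ]
```

Request:
{"fn": "send_rows", "kwargs": {
  "turn": [
    [0, 0, 0],
    [0, 0, 0],
    [0, 0, 0],
    [0, 0, 0],
    [0, 0, 0],
    [0, 0, 0],
    [0, 0, 0],
    [0, 0, 0],
    [0, 0, 0],
    [0, 0, 0]
  ],
  "xyz": [
    [-0.6, 0, 0],
    [-1.2, 0, 0],
    [-1.2, 0, -1],
    [-1.2, 0, -4],
    [-1.2, -2, -8],
    [-1, -6, -12],
    [-1, -6, -14],
    [-1, -6, -14],
    [-1, -6, -14],
    [-1, -6, -14]
  ],
  "grip": [0, 0, 0, 0, 0, 0, 0, 0, 0, 0]
}}

```text
time: 33.85
position: [0.495, -0.0829, 0.1804]
eef_rot: [179.9, -0.2, -179.5]
ft_force: [0.1, -0.2, 0.1]
gripper_width: -0.0001
```

```bash
python3 - <<'E'
from kn import *
s=read_state(); print(s['position'],s['ft_force'],s['dq'].round(1)); pickle.dump(s,open('w22.pkl','wb'))
im=camera('wrist'); np.save('w22.npy',im); cv2.imwrite('pics/w22.png',im[:,:,::-1])
im=camera('side')[:,:,::-1];cv2.imwrite('pics/s22.png',cv2.resize(im[120:230,280:420],None,fx=5,fy=5,interpolation=cv2.INTER_CUBIC))
E
```

```text
[ 0.49504895 -0.08294301  0.1804335 ] [ 0.05547402 -0.22377615  0.11174222] [ 0.4  0.7  0.4  0.  -0.1  0. ]
```

View pics/w22.png

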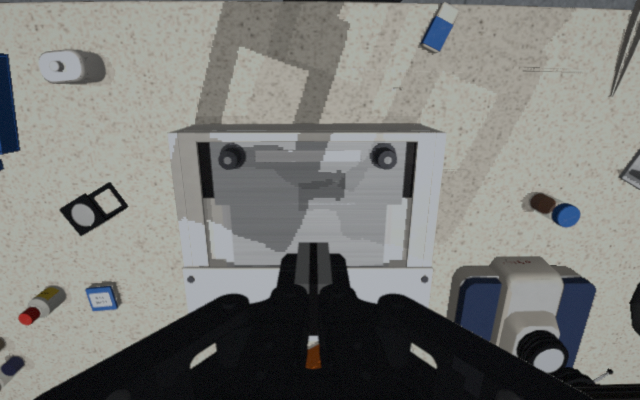

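View pics/s22.png

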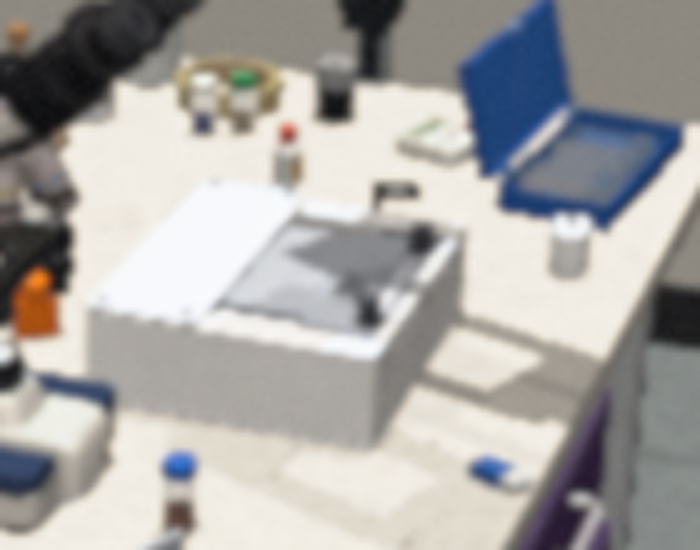

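```bash
python3 - <<'E'
from kn import *
im=np.load('w22.npy')[:,:,::-1]
cv2.imwrite('pics/w22a.png',cv2.resize(im[115:215,165:455],None,fx=2.7,fy=2.7,interpolation=cv2.INTER_CUBIC))
kn('w22.pkl',R=(233,161),L=(388,160))
E
```

```text
tool store [-61.4   4.9]
R [ 0.4751 -0.146   0.089 ] [-81.9 -58. ]
L [ 0.473  -0.0224  0.089 ] [-83.   65.7]
```

View pics/w22a.png

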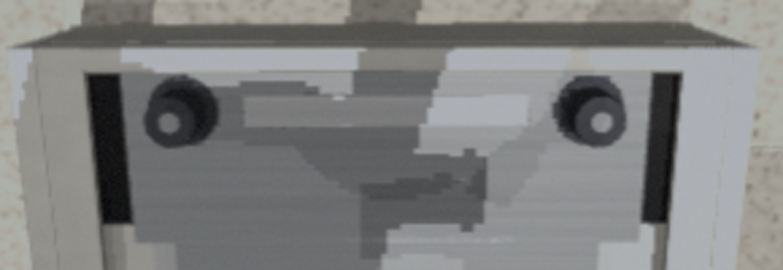

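```bash
python3 -c "
from station import *
job_done(); s=read_state(); print(s['time'])"
```

```text
the job is handed in; nothing more can be done
the job is handed in; nothing more can be done
```

The cassette is standing upright and lengthwise in the well, and the shutter is home against the front stop at both ends. I handed the job in at about 34 s of the 54 s allowed.

- **Cassette:** I lifted it from the cradle by its long faces and set it down upright near (0.44, 0.155). I then took it again by its ends and lowered it into the well until contact showed about 9 N. After release the picture showed it upright in the well. The shutter now covers it, so I could not look again at the end.
- **Shutter:** I pushed the right and left knobs by turns, and it never jammed. A final push of 13–15 N on each knob moved neither, and both tool stops lay at store x about -63.8 mm, which puts both knobs at about -83 mm. The last picture shows the front edge parallel to and against the stop bar. My last pixel measurement gave -83.0 mm for the left knob. For the right knob it gave -81.9 mm, from a pixel I had picked a few columns off.

**What went wrong or disagreed:** The pictures showed the real fingertips about 35–40 mm further back than the reported TCP (about 48 mm with the gripper open). Because of this, my first grasp closed over the cassette's top with about 15 N and shifted it for a moment. It settled back upright in the cradle, and I corrected for the offset from then on.

I saw no other things on the bench moved, though I did not measure their positions again.

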